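Hang the ultrasonic cleaner's basket up to dry

TASK

The steel basket with the impression tray in it is still in the tank of the ultrasonic cleaner. Lift it out, stand it level on the drip tray in the middle of the bench to shed its drips and let go of it; then take it afresh and hang it by its handle in the wide hook of the drying stand, so that it hangs level and at rest with the impression tray still in it. Never let it drop, and leave the dental model, plier, bite block and jar where they are.

Things in the scene. Friction and masses are not known exactly. Their poses are not given: they have to be found in the camera images.
- basket_center (a point): Centre of the body of an open basket of perforated steel, 150 (its x) x 100 (y) x 56 mm high, z up, 0.14 to 0.24 kg empty; alike at both ends. The point is 28 mm above the underside of its feet and 28 mm below the rim's top. The rim is a flat upright band 8 mm thick, 18 mm deep; its middle lies 71 mm from this point along x at the ends, 46 mm along y at the long sides.
- handle_bar (a point): Middle of the basket's stiff, fixed handle: a round black bar, 10 mm thick, straight along the basket's y, its centre 46 mm above the rim's top (74 mm above the centre of the basket's body), over the middle of the basket's length. An 8 mm leg 46 mm to either side joins it to the long sides: inside it is 84 mm wide and 41 mm high. Same axes.
- basket: The same basket; origin under its middle at the underside of its feet, same axes. Its inner floor is 7 mm above the origin; below the rim band the walls are 3 mm thick. It starts standing level in the cleaner's tank along the tank's x, about 10 mm of gap all round, its rim 14 mm below the tank's edge, so that only the handle stands out.
- impression_tray: Horseshoe steel impression tray with a short handle, 84 x 60 x 14 mm, 35 g, lying loose on the basket's floor, free to slide a little. Origin at its underside near the middle.
- cleaner: White bench-top ultrasonic cleaner, 226 (x) x 172 (y) x 140 mm high, fixed, lid off, drained, on the left or the right of the drip tray. Origin at the centre of its underside; z up; its control panel faces -x. The steel tank is open at the top, 170 x 120 mm, centred.
- tank_floor (a point): Centre of the flat floor of the cleaner's tank, 70 mm above the bench and 70 mm below the tank's edge; the basket stands on it.
- drip_tray: Shallow flat stainless drip tray, 230 (x) x 170 mm (y), fixed, in the middle between cleaner and stand. Origin at the centre of its underside on the bench; its floor is 4 mm above the bench, its edge 12 mm high and 4 mm thick. z up.
- stand: Drying stand, fixed, on the other side of the drip tray from the cleaner. Origin on the bench straight under the hook, z up, hook mouth to -x (roughly toward the robot). Base plate 10 mm thick, from x = -96 to 140 mm, 160 mm wide; a 22 mm square post at x = 118 mm; a 22 mm wide arm from it (217 to 227 mm up) comes forward over x = 7 to 135 mm and carries the hook.
- hook_seat (a point): The stand's J hook, of 4 mm steel strip 60 mm wide (along y). The point is the middle of the top face of its flat bottom, 165 mm above the bench; the strip's underside is 4 mm lower. At -x its lip rises 14 mm above the bottom; at +x its back goes up to the arm. 18 mm is clear between lip and back: room for the bar, which goes over the lip and down, not for fingers. Axes as the stand's.
- dental_model: Bystander: pink plastic dental model, about 60 x 60 x 36 mm, at the back of the bench. Origin under its middle.
- plier: Bystander: chrome Weingart plier lying flat, 150 mm long, 12 mm high, in the gap left of the drip tray (+y). Origin on the bench near its middle.
- bite_block: Bystander: green silicone bite block, 50 x 30 x 22 mm, in the gap right of the drip tray (-y). Origin under its middle.
- jar: Bystander: frosted glass instrument jar, 76 mm across, 105 mm high, instruments in it up to 170 mm, at the back of the bench. Origin under its middle.
Mind the look-alikes: they are no part of the job. What is shaped like the impression_tray but blue, green or red is not meant.

How it is judged:
By the outcome, as a careful person would: the job done as asked, in the order asked, and still so for the second after the job is handed in, with the robot touching nothing.
It also fails if it takes over 67 s, if anything falls off the work surface, if the arm or the gripper's body presses on something with over 40 N, if the wrist force passes 120 N, or if a joint passes its speed limit or range.

ROBOT

A 6-joint arm with a two-finger parallel gripper is mounted at the origin on the work surface. World frame = base frame: x ahead of the robot, y to its left, z up, the work surface at z = 0. Lengths are in m, angles in rad, forces in N, time in s.
With the tool pointing down it reaches from about 0.35 to 0.775 m from the base axis. Payload 5.5 kg.
Tool frame: the origin (TCP) lies on the centre line of the jaws, within the pads' length; the fingertips stand 14 mm ahead of it and the grasp point (between the pads) lies 5 mm behind it; x points along the fingers, y is the direction in which the jaws open and shut, and the axes are right-handed (so a half turn about x gives the same grasp; the last joint's range is limited). The gripper opens to 85 mm and grips with 20 to 120 N. Pads are 22 mm wide; open, the fingers measure 114 mm over their backs; the gripper's body (76 mm by 85 mm) begins 54 mm behind the grasp point. The pads swing forward as they close: fully open they stand 13 mm farther back than shut.
Start: joints at [1.097, 0.313, 0.046, 1.304, 0, 1.431], TCP at [0.188, 0.543, 0.216] pointing down, gripper open.
Joint ranges: [-2.76, 2.76], [-0.86, 1.69], [-1.03, 1.26], [-2.2, 2.34], [-1.47, 1.5], [-3.14, 3.14]. Speed limits (rad/s): [2.57, 2.57, 3.14, 3.14, 3.14, 3.14].

INTERFACE

Orientations are given as a unit quaternion [w, x, y, z].
In Python, from cell import get_obs, vision, workorder gives the robot as it stands. The module is installed in compiled form; this text tells all that it offers.
- The arm moves only by the tool arm_command, never from a script. Its argument "motion" is a list of rows, each a list of 5 numbers: the shift along the tool's x, y, z in mm, then the turn about the tool's x in degrees, then the finger opening in mm, from 0 to 85.4. In form: [[tx, ty, tz, turn, jaw], ...]. A call has exactly 5 rows; each row is the pose to reach, as a shift and turn from the pose measured when the call began, along the tool's axes at that moment; what a row does not reach only later rows make up. A row lasts 1/8 s, in which the tool goes at most 62.5 mm and 10.7 degrees, less where a joint would pass 70% of its speed; a pose out of reach is approached as far as the arm can. A call with a gripper value outside its range is refused whole. The fingers move at their own pace and stop on an object; "force" is the grip in N (left out, the last holds). Time passes only in rows, so rows that repeat a pose let the fingers close, or fill a call up. It gives the time, the measured TCP pose, the force and the opening at its end, in the units of the state.
- get_obs(): the state, without advancing time (a new reading comes with each control period).
- vision.grab_frame(name): name is "side" or "top"; returns the picture (480x640x3 uint8, blue, green, red); there is no depth.
- vision.calibration(name): a dict with "K" (3x3 intrinsics, pixels), "view" (4x4, takes a point from world to camera coordinates). Camera axes: x right, y down, z forward; pixel columns grow to the right and rows downward; lengths in m; the calibration is good to about 2 mm. A picture is of the moment at which its call begins. calibration takes no time and is no camera call.
- workorder.sign_off(): hands the job in, once; it reports no verdict.
The state is a dict: "time_s": time; "joint_positions": joint angles; "dq": joint speeds; "joint_efforts": joint torques, N m; "ee_pos": TCP position; "tcp_rot": TCP orientation; "wrist_force": force on the tool from outside, world axes, zero at the start; "ft_torque": the same for the moment, N m; "width": finger opening in m.
Only numpy, scipy, OpenCV 4.12 (cv2) and the standard library are available. Lean on these libraries where they do the work, as an engineer would, in place of code of your own. Each camera call takes 0.05 s, during which the arm holds its last target.

## Working session

There is one attempt and no reset: what is moved stays moved. The work goes in short steps, Python scripts to look and compute and a tool call to move; the robot and the scene stay as the last step left them, time stands still between calls to the robot, and variables do not carry over. Pictures are saved under pics/ and viewed, and the job is handed in when it is done.

Besides the shell and the picture viewer there is one more tool, called as name([rows], argument=value, ...), one row to a line, values as JSON. arm_command: Moves the arm, as the interface text tells. Its arguments: {"type":"object","properties":{"motion":{"type":"array"},"force":{"type":"number"}},"required":["motion"]}

```bash
mkdir -p pics; python3 - <<'E'
from cell import get_obs, vision
import cv2, json
o=get_obs()
for k,v in o.items(): print(k,v)
for n in("side","top"):
    c=vision.calibration(n); print(n,c["K"],c["view"])
    cv2.imwrite(f"pics/{n}0.png",vision.grab_frame(n))
E
```

```text
time_s 0.0
joint_positions [1.09739591e+00 3.13986207e-01 4.49468341e-02 1.30357212e+00
 2.66240423e-06 1.43120332e+00]
dq [-1.99313577e-05 -1.72252846e-03  5.15760260e-04  5.31114295e-04
 -1.77429037e-03 -6.69823795e-04]
joint_efforts [ 8.26597193e-05 -4.80629396e+01  2.98531812e+01  1.91420614e-02
 -1.43661196e-04  1.83598246e-05]
ee_pos [0.18814982 0.54277295 0.21550381]
tcp_rot [ 0.69708592  0.11685996  0.69747498 -0.11808309]
wrist_force [-0.22057114 -0.49954297 -0.13505109]
ft_torque [ 0.02372493  0.01715628 -0.00040525]
width 0.08558459613465044
side [[451.72772616   0.         313.98760227]
 [  0.         451.72772616 238.55843861]
 [  0.           0.           1.        ]] [[ 0.79908205 -0.60116535 -0.00825251 -0.43144889]
 [-0.42140028 -0.5502386  -0.72087398  0.33210171]
 [ 0.4288236   0.57951507 -0.69301703  0.84628453]
 [ 0.          0.          0.          1.        ]]
top [[452.06338875   0.         314.22979523]
 [  0.         452.06338875 241.83730247]
 [  0.           0.           1.        ]] [[-0.01291764 -0.99983059 -0.01311198  0.01801647]
 [-0.99175012  0.01448354 -0.12736529  0.55993893]
 [ 0.12753362  0.01135855 -0.99176921  1.00344055]
 [ 0.          0.          0.          1.        ]]
```

View pics/side0.png

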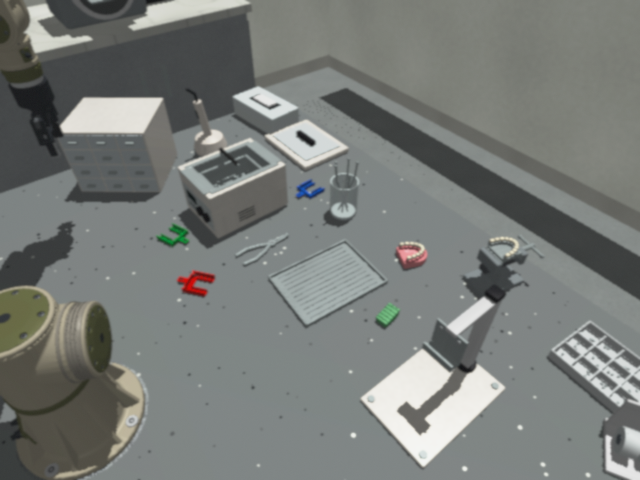

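View pics/top0.png

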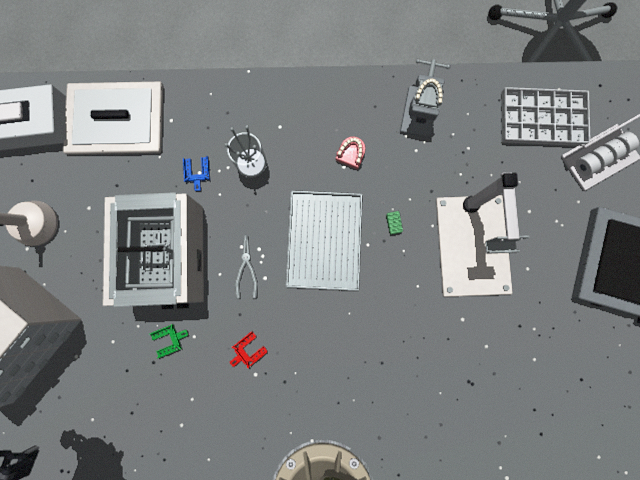

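Side: cleaner around (235,185), drip tray (328,280), stand (440,390) with hook at about (447,340). Top: cleaner (147,250), tray (325,240), stand (475,245). I'll enlarge crops of each.

```bash
python3 - <<'E'
import cv2
t=cv2.imread("pics/top0.png"); s=cv2.imread("pics/side0.png")
def crop(im,x,y,w,h,f,n): cv2.imwrite(n,cv2.resize(im[y:y+h,x:x+w],None,fx=f,fy=f,interpolation=cv2.INTER_CUBIC))
crop(t,90,180,130,140,4,"pics/tc.png")
crop(t,420,160,130,145,4,"pics/ts.png")
crop(s,170,130,130,110,5,"pics/sc.png")
crop(s,350,260,170,210,2.8,"pics/ss.png")
E
```

```text
(no output)
```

View pics/tc.png

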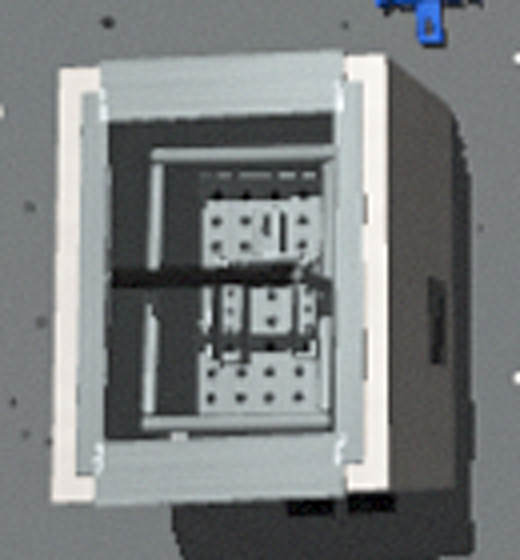

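View pics/ts.png

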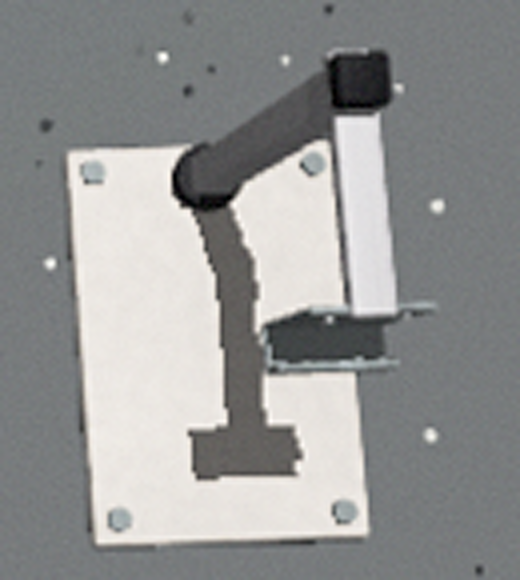

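View pics/sc.png

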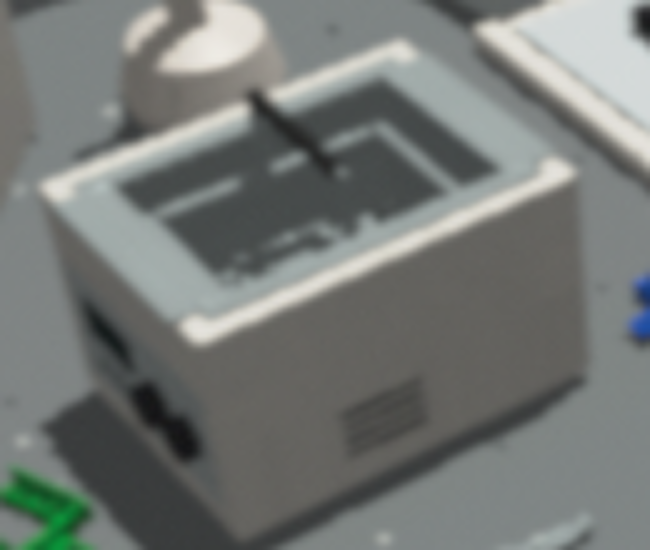

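View pics/ss.png

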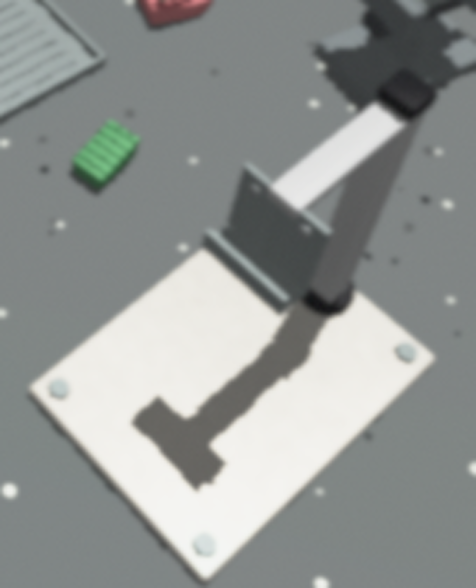

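```bash
cat > h.py <<'E'
import numpy as np
from cell import get_obs, vision
C={n:vision.calibration(n) for n in("side","top")}
def onplane(n,u,v,z):
    K,V=np.array(C[n]["K"]),np.array(C[n]["view"]);R=V[:3,:3];c=-R.T@V[:3,3]
    d=R.T@np.linalg.inv(K)@[u,v,1]; return c+d*(z-c[2])/d[2]
def proj(n,p):
    K,V=np.array(C[n]["K"]),np.array(C[n]["view"]);q=K@(V[:3,:3]@np.asarray(p)+V[:3,3]);return q[:2]/q[2]
E
python3 - <<'E'
from h import *
np.set_printoptions(precision=4,suppress=True)
tc=lambda x,y:(90+x/4,180+y/4); ts=lambda x,y:(420+x/4,160+y/4)
sc=lambda x,y:(170+x/5,130+y/5); ss=lambda x,y:(350+x/2.8,260+y/2.8)
for n,f,z,pts in [("top",tc,.172,[(112,279),(300,270)]),("side",sc,.172,[(255,95),(338,172)]),
 ("top",tc,.14,[(58,70),(388,58),(388,488),(52,500)]),("side",sc,.14,[(42,188),(408,45),(577,172),(195,338)]),
 ("top",ts,.01,[(68,152),(97,545),(368,535)]),("side",ss,.01,[(30,388),(205,580),(435,358),]),
 ("top",ts,.179,[(267,368),(398,363)]),("side",ss,.179,[(208,235),(288,305)]),
 ("top",ts,.227,[(335,115),(380,113),(355,308),(397,308)]),
 ("top",lambda x,y:(x,y),.012,[(290,191),(361,193),(359,290),(287,288)])]:
    P=np.array([onplane(n,*f(*p),z) for p in pts]); print(n,z); print(P[:,:2],P.mean(0)[:2])
E
```

```text
top 0.172
[[0.5324 0.4019]
 [0.5356 0.3075]] [0.534  0.3547]
side 0.172
[[0.5343 0.3963]
 [0.5335 0.3081]] [0.5339 0.3522]
top 0.14
[[0.6474 0.4497]
 [0.651  0.2754]
 [0.4268 0.2702]
 [0.423  0.4423]] [0.537  0.3594]
side 0.14
[[0.4234 0.4333]
 [0.6484 0.4363]
 [0.6535 0.2742]
 [0.4286 0.2716]] [0.5385 0.3539]
top 0.01
[[ 0.6643 -0.2827]
 [ 0.4322 -0.2884]
 [ 0.4359 -0.4446]] [ 0.5108 -0.3386]
side 0.01
[[ 0.4318 -0.2911]
 [ 0.4352 -0.4477]
 [ 0.6676 -0.4428]] [ 0.5115 -0.3939]
top 0.179
[[ 0.5167 -0.33  ]
 [ 0.5182 -0.3941]] [ 0.5174 -0.362 ]
side 0.179
[[ 0.5136 -0.3402]
 [ 0.5154 -0.3991]] [ 0.5145 -0.3697]
top 0.227
[[ 0.6315 -0.3516]
 [ 0.6322 -0.3728]
 [ 0.5394 -0.3548]
 [ 0.5391 -0.3742]] [ 0.5855 -0.3633]
top 0.012
[[ 0.6865  0.0669]
 [ 0.6789 -0.1023]
 [ 0.4492 -0.0917]
 [ 0.456   0.0753]] [ 0.5676 -0.013 ]
```

```bash
cat >> h.py <<'E'
def rel(x,y,z,yaw,o=None):
    from scipy.spatial.transform import Rotation as R
    o=o or get_obs(); q=o["tcp_rot"]; r=R.from_quat([q[1],q[2],q[3],q[0]]); M=r.as_matrix()
    s=M.T@(np.array([x,y,z])-o["ee_pos"])*1000
    cur=np.degrees(np.arctan2(M[1,1],M[0,1])); t=(cur-yaw+180)%360-180
    print("t=%.2f pos"%o["time_s"],np.round(o["ee_pos"],4),"yaw %.2f"%cur,"toolx",np.round(M[:,0],3),"F",np.round(o["wrist_force"],1),"w %.4f"%o["width"])
    print(" -> shift",np.round(s,1),"turn %.1f"%t)
E
python3 - <<'E'
from h import *
np.set_printoptions(precision=4,suppress=True)
print(onplane("top",85,320,0),onplane("top",20,420,0),onplane("side",165,190,0),onplane("side",75,185,0))
print(onplane("side",172,97,.2),onplane("side",150,130,.2),[onplane("top",50,327,z) for z in(.15,.2)])
rel(.534,.3535,.24,1.3); rel(.36,.37,.26,1.3)
E
```

```text
[0.388  0.5502 0.    ] [0.1644 0.6878 0.    ] [0.4044 0.556  0.    ] [0.1982 0.7455 0.    ]
[0.5367 0.6935 0.2   ] [0.4108 0.5529 0.2   ] [array([0.3805, 0.5428, 0.15  ]), array([0.3831, 0.5131, 0.2   ])]
t=0.10 pos [0.1882 0.5428 0.2156] yaw 70.87 toolx [-0.001 -0.001 -1.   ] F [-0.3 -0.3  0.9] w 0.0857
 -> shift [-24.4 -65.6 388.8] turn 69.6
t=0.10 pos [0.1882 0.5428 0.2156] yaw 70.87 toolx [-0.001 -0.001 -1.   ] F [-0.3 -0.3  0.9] w 0.0857
 -> shift [ -44.3 -107.   219. ] turn 69.6
```

arm_command([
  [-20,-25,40,8,60],
  [-40,-55,95,18,50],
  [-44,-85,150,28,40],
  [-44,-107,200,38,40],
  [-44,-107,219,48,40],
], force=60)

```text
time_s: 0.72
ee_pos: [0.3618, 0.3675, 0.2597]
tcp_rot: [0.587, 0.393, 0.587, -0.395]
wrist_force: [-0.4, 0.9, -0.7]
width: 0.0398
```

```bash
python3 - <<'E'
from h import *
rel(.534,.3535,.24,1.3)
E
```

```text
t=0.72 pos [0.3618 0.3675 0.2597] yaw 22.31 toolx [-0.001 -0.002 -1.   ] F [-0.4  0.9 -0.7] w 0.0398
 -> shift [ 19.6 154.   78.3] turn 21.0
```

arm_command([
  [0,45,25,7,40],
  [0,95,50,14,40],
  [10,140,70,21,40],
  [20,154,78,21,40],
  [20,154,78,21,40],
])

```text
time_s: 1.35
ee_pos: [0.5335, 0.353, 0.2374]
tcp_rot: [0.505, 0.492, 0.506, -0.496]
wrist_force: [0.6, -0.3, 0.0]
width: 0.0401
```

```bash
python3 - <<'E'
from h import *
import cv2
rel(.534,.3535,.167,1.3)
for n,(x,y,w,h) in {"top":(80,170,140,150),"side":(150,90,160,150)}.items():
    im=vision.grab_frame(n); cv2.imwrite(f"pics/{n}1.png",cv2.resize(im[y:y+h,x:x+w],None,fx=4,fy=4,interpolation=cv2.INTER_CUBIC))
E
```

```text
t=1.35 pos [0.5335 0.353  0.2374] yaw 1.30 toolx [-0.005 -0.004 -1.   ] F [ 0.6 -0.3  0. ] w 0.0401
 -> shift [70.4  0.8 -0.7] turn 0.0
```

View pics/top1.png

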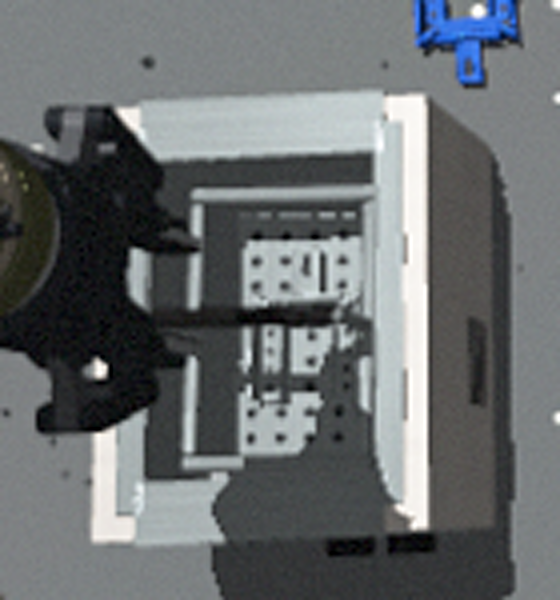

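View pics/side1.png

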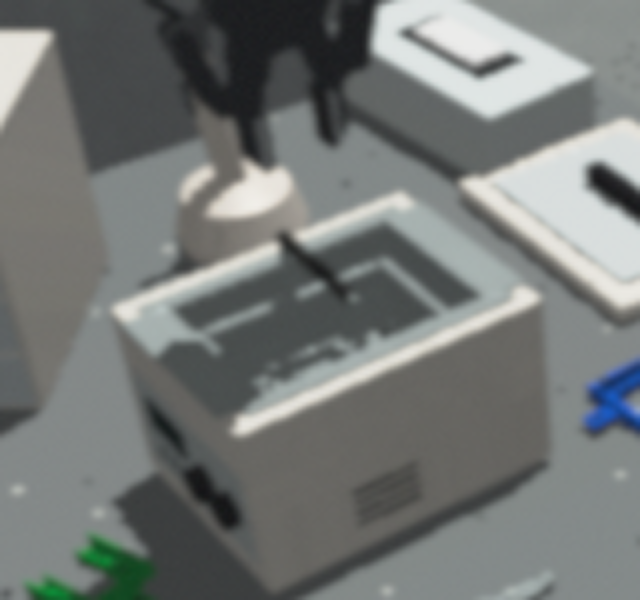

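The tips (top crop ~(185,240)/(180,350), side ~(262,160)/(332,140)) straddle the bar. Now going down.

arm_command([
  [20,0,0,0,40],
  [40,0,0,0,40],
  [60,1,-1,0,40],
  [70,1,-1,0,40],
  [70,1,-1,0,40],
])

```text
time_s: 2.08
ee_pos: [0.5321, 0.355, 0.1698]
tcp_rot: [0.506, 0.492, 0.506, -0.495]
wrist_force: [0.9, 0.6, -0.5]
width: 0.0401
```

```bash
python3 - <<'E'
from h import *
import cv2
rel(.534,.3535,.167,1.3)
for n,(x,y,w,h) in {"side":(150,90,160,150)}.items():
    im=vision.grab_frame(n); cv2.imwrite(f"pics/{n}2.png",cv2.resize(im[y:y+h,x:x+w],None,fx=4,fy=4,interpolation=cv2.INTER_CUBIC))
E
```

```text
t=2.08 pos [0.5321 0.355  0.1698] yaw 1.46 toolx [-0.003 -0.003 -1.   ] F [ 0.9  0.6 -0.5] w 0.0401
 -> shift [2.8 1.8 1.5] turn 0.2
```

View pics/side2.png

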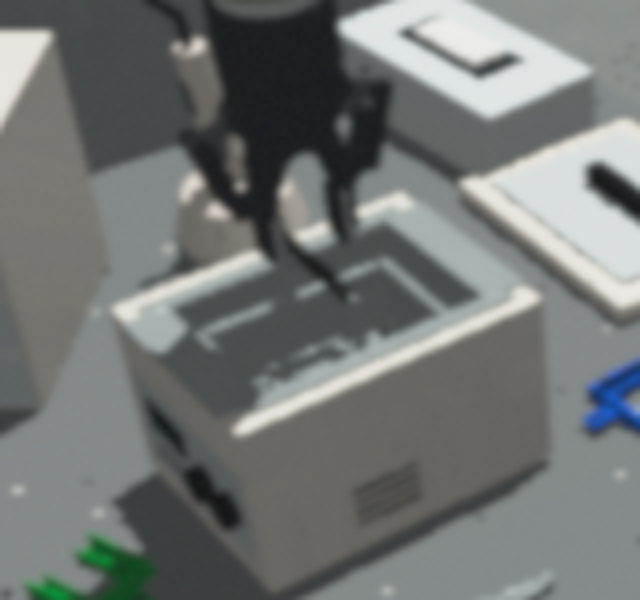

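```bash
python3 - <<'E'
from h import *
for p in [(.534,.3535,.172),(.534,.3995,.172),(.534,.3075,.172),(.552,.355,.156),(.512,.355,.156),(.532,.355,.156)]:
    q=proj("side",p);q2=proj("top",p); print(p,(q-[150,90])*4, (q2-[80,170])*4)
E
```

```text
(0.534, 0.3535, 0.172) [315.60603465 265.16530348] [248.4108546  314.43874019]
(0.534, 0.3995, 0.172) [281.17101955 234.04146686] [156.96291276 315.75357792]
(0.534, 0.3075, 0.172) [351.65962621 297.75207859] [339.96445363 313.12238332]
(0.552, 0.355, 0.156) [342.11398154 275.4299899 ] [258.98840288 282.97238983]
(0.512, 0.355, 0.156) [287.84649198 296.90808092] [256.23908328 361.08445735]
(0.532, 0.355, 0.156) [315.17879024 286.09045153] [257.61755178 321.92021303]
```

```bash
python3 - <<'E'
from h import *
import cv2
P={n:np.array(C[n]["K"])@np.array(C[n]["view"])[:3] for n in C}
for s,t in [((262,165),(190,355)),((330,143),(195,243))]:
    a=np.array([150,90])+np.array(s)/4.; b=np.array([80,170])+np.array(t)/4.
    X=cv2.triangulatePoints(P["side"],P["top"],a.reshape(2,1),b.reshape(2,1)).ravel(); X=X[:3]/X[3]
    print(X,proj("side",X)-a,proj("top",X)-b)
im=vision.grab_frame("top"); cv2.imwrite("pics/top2.png",cv2.resize(im[170:320,80:220],None,fx=4,fy=4,interpolation=cv2.INTER_CUBIC))
E
```

```text
[0.50590766 0.34470527 0.25889105] [-0.12620755  0.00782312] [ 0.07353143 -0.15059638]
[0.55558405 0.34684316 0.25542227] [ 0.75696432 -0.06851369] [-0.45713455  0.91070856]
```

View pics/top2.png

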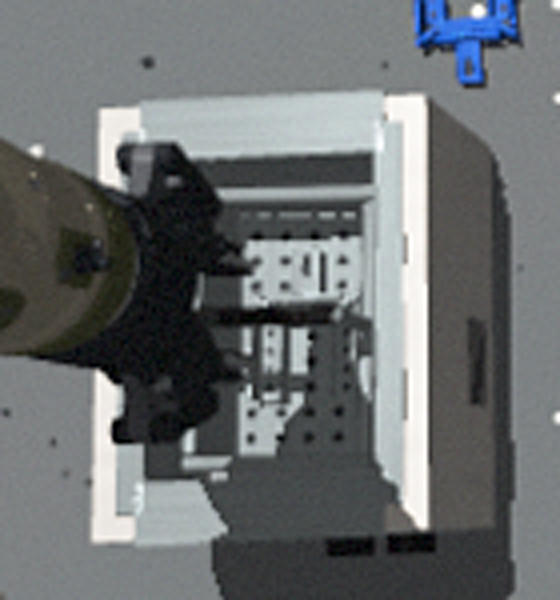

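```bash
python3 - <<'E'
from h import *
for z in(.15,.16,.17,.18,.19,.2):
  for x in(.509,.552):
    print(z,x,[ (np.round((proj("side",(x,y,z))-[150,90])*4),np.round((proj("top",(x,y,z))-[80,170])*4)) for y in(.344,.366)])
E
```

```text
0.15 0.509 [(array([293., 314.]), array([282., 368.])), (array([277., 299.]), array([239., 368.]))]
0.15 0.552 [(array([352., 291.]), array([285., 284.])), (array([335., 276.]), array([242., 285.]))]
0.16 0.509 [(array([291., 301.]), array([275., 366.])), (array([275., 286.]), array([231., 367.]))]
0.16 0.552 [(array([350., 278.]), array([278., 282.])), (array([333., 263.]), array([234., 282.]))]
0.17 0.509 [(array([289., 288.]), array([267., 364.])), (array([272., 273.]), array([223., 365.]))]
0.17 0.552 [(array([348., 265.]), array([270., 279.])), (array([331., 250.]), array([226., 280.]))]
0.18 0.509 [(array([286., 275.]), array([259., 363.])), (array([270., 259.]), array([215., 363.]))]
0.18 0.552 [(array([346., 252.]), array([262., 276.])), (array([329., 237.]), array([218., 277.]))]
0.19 0.509 [(array([284., 261.]), array([252., 361.])), (array([267., 246.]), array([207., 361.]))]
0.19 0.552 [(array([344., 238.]), array([255., 274.])), (array([327., 223.]), array([210., 274.]))]
0.2 0.509 [(array([282., 248.]), array([243., 359.])), (array([265., 232.]), array([198., 360.]))]
0.2 0.552 [(array([342., 225.]), array([247., 271.])), (array([325., 210.]), array([202., 272.]))]
```

```bash
python3 - <<'E'
from h import *
import cv2
for n,(x,y,w,h) in {"side":(185,110,80,60),"top":(100,200,80,75)}.items():
    im=vision.grab_frame(n); im=cv2.resize(im[y:y+h,x:x+w],None,fx=8,fy=8,interpolation=cv2.INTER_CUBIC)
    im=np.clip(255*(im/255.)**.45,0,255).astype("uint8"); cv2.imwrite(f"pics/{n}3.png",im)
E
```

```text
(no output)
```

View pics/side3.png

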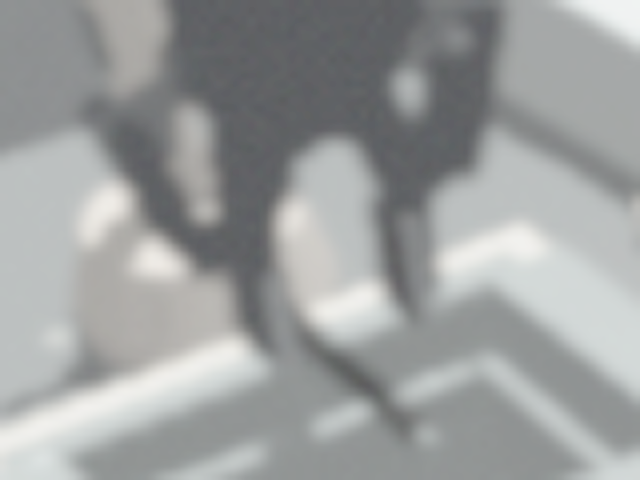

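View pics/top3.png

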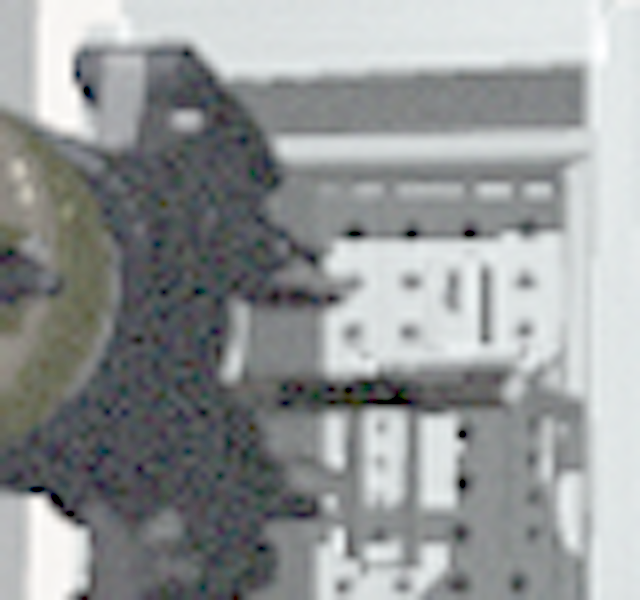

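The tips appear ~25 mm higher than the nominal TCP suggests. I'll close partway to 22 mm (still clear of the 10 mm bar) and look again.

arm_command([
  [3,1,1,0,30],
  [5,1,1,0,24],
  [8,1,1,0,22],
  [8,1,1,0,22],
  [8,1,1,0,22],
])

```text
time_s: 2.9
ee_pos: [0.5347, 0.3541, 0.1627]
tcp_rot: [0.506, 0.493, 0.506, -0.494]
wrist_force: [0.3, -0.4, 0.0]
width: 0.0218
```

```bash
python3 - <<'E'
from h import *
import cv2
rel(.534,.3535,.167,1.3)
for n,(x,y,w,h) in {"side":(185,110,80,60),"top":(100,200,80,75)}.items():
    im=vision.grab_frame(n); im=cv2.resize(im[y:y+h,x:x+w],None,fx=8,fy=8,interpolation=cv2.INTER_CUBIC)
    im=np.clip(255*(im/255.)**.45,0,255).astype("uint8"); cv2.imwrite(f"pics/{n}4.png",im)
E
```

```text
t=2.90 pos [0.5347 0.3541 0.1627] yaw 1.40 toolx [-0.001 -0.002 -1.   ] F [ 0.3 -0.4  0. ] w 0.0218
 -> shift [-4.3 -0.7  0.5] turn 0.1
```

View pics/side4.png

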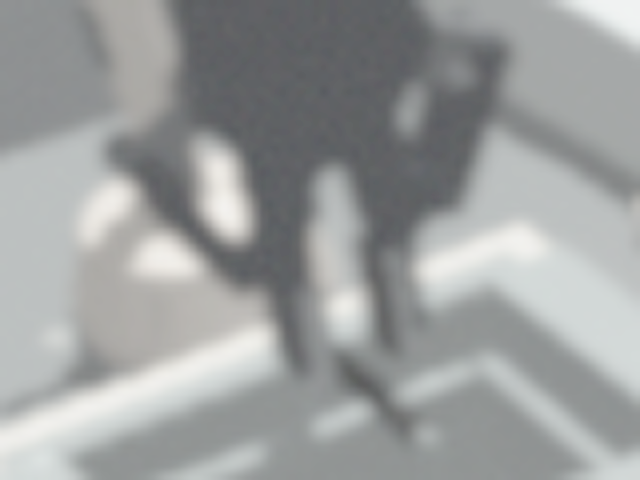

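View pics/top4.png

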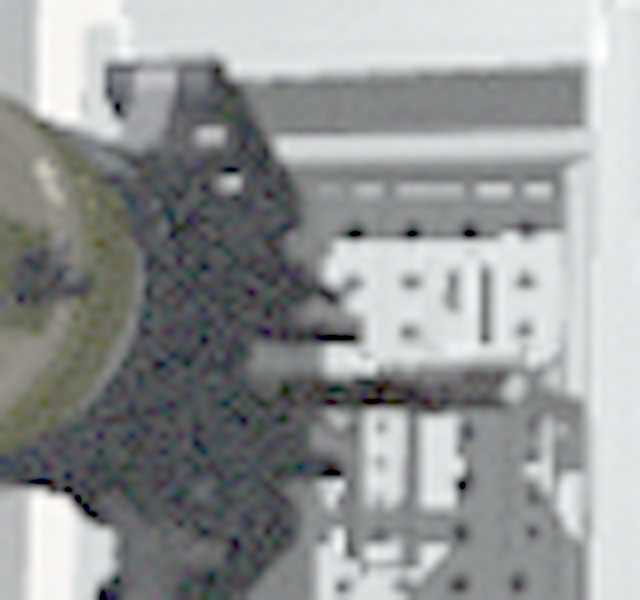

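Tips seem at z≈0.18 in both views (side c8 (315,378), top c8 (352,330)). Closing gently will tell whether the bar is between the pads.

arm_command([
  [0,-1,0,0,16],
  [0,-1,0,0,10],
  [0,-1,0,0,4],
  [0,-1,0,0,4],
  [0,-1,0,0,4],
], force=25)

```text
time_s: 3.62
ee_pos: [0.5338, 0.3541, 0.1628]
tcp_rot: [0.506, 0.493, 0.506, -0.494]
wrist_force: [0.2, 0.2, 0.4]
width: 0.0039
```

```bash
python3 - <<'E'
from h import *
import cv2
rel(.534,.3535,.167,1.3)
for n,(x,y,w,h) in {"side":(185,110,80,60),"top":(100,200,80,75)}.items():
    im=vision.grab_frame(n); im=cv2.resize(im[y:y+h,x:x+w],None,fx=8,fy=8,interpolation=cv2.INTER_CUBIC)
    im=np.clip(255*(im/255.)**.45,0,255).astype("uint8"); cv2.imwrite(f"pics/{n}5.png",im)
E
```

```text
t=3.62 pos [0.5338 0.3541 0.1628] yaw 1.40 toolx [-0.    -0.002 -1.   ] F [0.2 0.2 0.4] w 0.0039
 -> shift [-4.2  0.2  0.6] turn 0.1
```

View pics/side5.png

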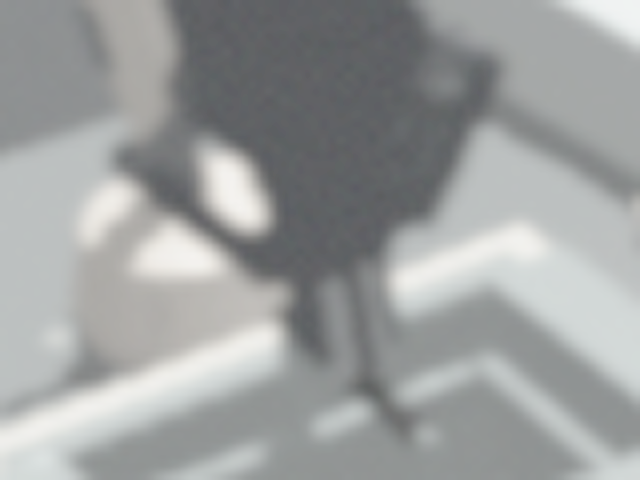

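```bash
python3 - <<'E'
from h import *
for z in(.17,.175,.18,.185,.19):
    for y in(.343,.3435+.011): print(z,y,np.round((proj("side",(.534,y,z))-[185,110])*8),np.round((proj("top",(.534,y,z))-[100,200])*8))
E
```

```text
0.17 0.343 [368. 390.] [382. 389.]
0.17 0.35450000000000004 [351. 374.] [336. 390.]
0.175 0.343 [366. 377.] [374. 387.]
0.175 0.35450000000000004 [348. 361.] [328. 388.]
0.18 0.343 [364. 364.] [366. 385.]
0.18 0.35450000000000004 [346. 348.] [320. 385.]
0.185 0.343 [362. 350.] [359. 382.]
0.185 0.35450000000000004 [344. 334.] [312. 383.]
0.19 0.343 [360. 337.] [351. 380.]
0.19 0.35450000000000004 [342. 321.] [304. 381.]
```

View pics/top5.png

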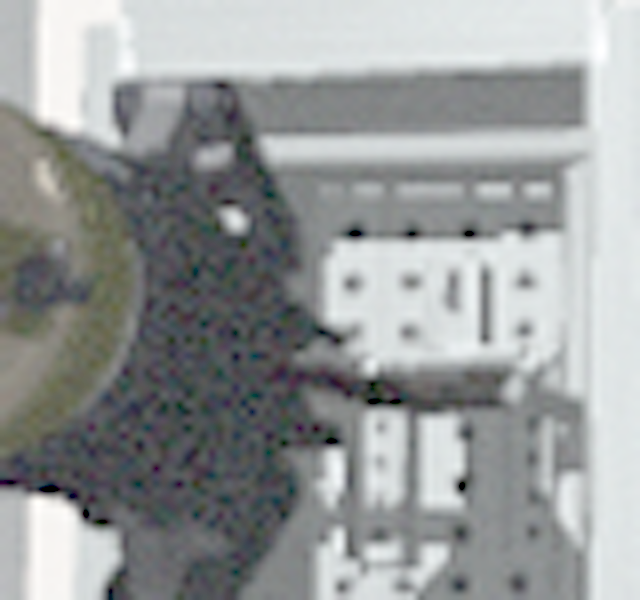

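Closed without the bar (3.9 mm): the tips are just above the bar, so the real tips are ~29 mm higher than the reported TCP implies. I'll work from the pictures: reopen and go 25 mm lower.

arm_command([
  [-5,0,0,0,30],
  [-5,0,0,0,40],
  [5,0,0,0,40],
  [18,0,0,0,40],
  [25,0,0,0,40],
])

```text
time_s: 4.35
ee_pos: [0.5329, 0.3537, 0.1359]
tcp_rot: [0.506, 0.492, 0.506, -0.495]
wrist_force: [0.1, -0.3, -0.2]
width: 0.0397
```

```bash
python3 - <<'E'
from h import *
import cv2
rel(.534,.3535,.138,1.3)
for n,(x,y,w,h) in {"side":(185,110,80,60),"top":(100,200,80,75)}.items():
    im=vision.grab_frame(n); im=cv2.resize(im[y:y+h,x:x+w],None,fx=8,fy=8,interpolation=cv2.INTER_CUBIC)
    im=np.clip(255*(im/255.)**.45,0,255).astype("uint8"); cv2.imwrite(f"pics/{n}6.png",im)
E
```

```text
t=4.35 pos [0.5329 0.3537 0.1359] yaw 1.40 toolx [-0.003 -0.003 -1.   ] F [ 0.1 -0.3 -0.2] w 0.0397
 -> shift [-2.1  1.1  0.2] turn 0.1
```

View pics/side6.png

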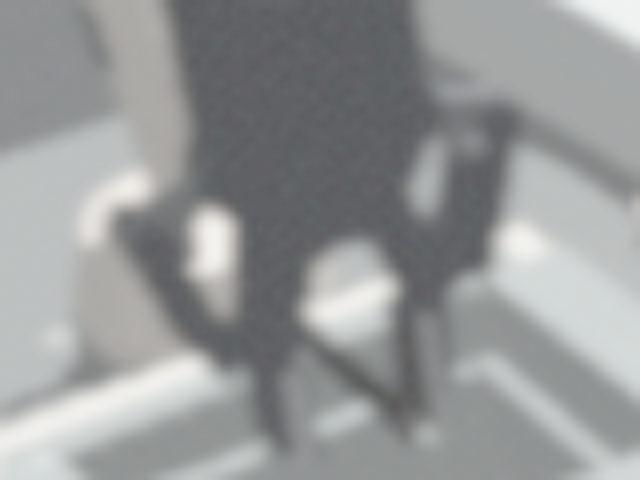

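Tips at (285,445) and (420,430) with the bar passing between the fingers well above the tips. Closing.

arm_command([
  [0,1,0,0,25],
  [0,1,0,0,14],
  [0,1,0,0,4],
  [0,1,0,0,4],
  [0,1,0,0,4],
], force=70)

```text
time_s: 5.08
ee_pos: [0.5341, 0.3537, 0.1363]
tcp_rot: [0.506, 0.493, 0.506, -0.495]
wrist_force: [0.9, -0.8, 0.4]
width: 0.0075
```

```bash
python3 - <<'E'
from h import *
rel(.534,.3535,.138,1.3)
E
```

```text
t=5.08 pos [0.5341 0.3537 0.1363] yaw 1.40 toolx [-0.002 -0.003 -1.   ] F [ 0.9 -0.8  0.4] w 0.0075
 -> shift [-1.7 -0.1  0.2] turn 0.1
```

arm_command([
  [0,0,0,0,4],
  [0,0,0,0,4],
  [-3,0,0,0,4],
  [-9,0,0,0,4],
  [-16,0,0,0,4],
])

```text
time_s: 5.7
ee_pos: [0.5339, 0.3537, 0.1525]
tcp_rot: [0.506, 0.492, 0.506, -0.495]
wrist_force: [0.2, -0.2, -2.5]
width: 0.0076
```

```bash
python3 - <<'E'
from h import *
import cv2
rel(.534,.3535,.26,1.3)
for n,(x,y,w,h) in {"side":(165,90,140,105),"top":(90,180,130,130)}.items():
    im=vision.grab_frame(n); im=cv2.resize(im[y:y+h,x:x+w],None,fx=4.5,fy=4.5,interpolation=cv2.INTER_CUBIC)
    im=np.clip(255*(im/255.)**.5,0,255).astype("uint8"); cv2.imwrite(f"pics/{n}7.png",im)
E
```

```text
t=5.70 pos [0.5339 0.3537 0.1525] yaw 1.40 toolx [-0.003 -0.003 -1.   ] F [ 0.2 -0.2 -2.5] w 0.0076
 -> shift [-107.5   -0.3    0.5] turn 0.1
```

View pics/side7.png

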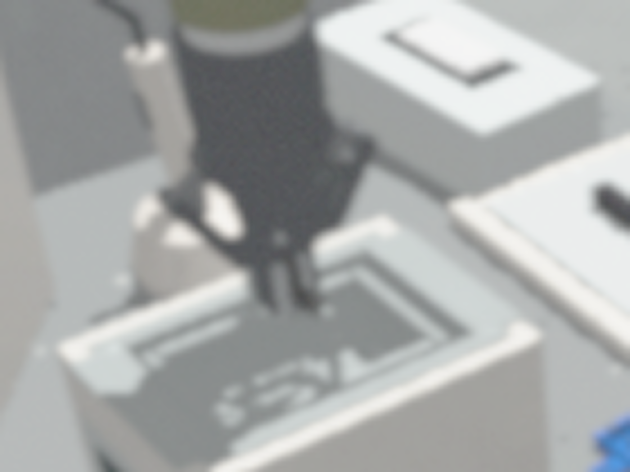

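View pics/top7.png

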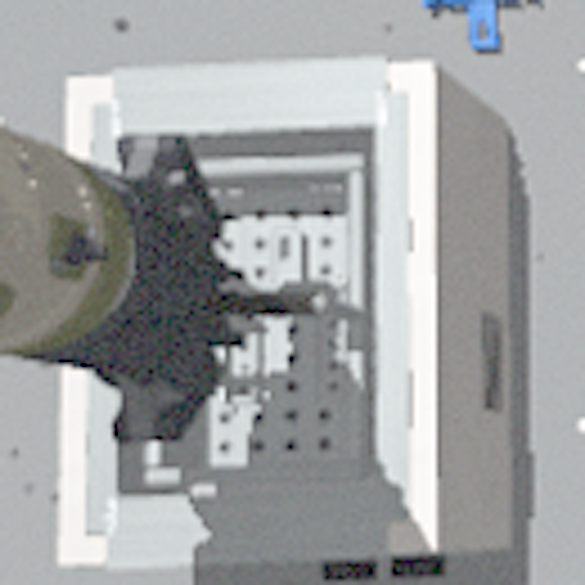

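Held: −2.5 N, basket lifted ~16 mm and level in the tank. Lifting clear.

arm_command([
  [-10,0,0,0,4],
  [-28,0,0,0,4],
  [-50,0,0,0,4],
  [-72,0,0,0,4],
  [-90,0,0,0,4],
])

```text
time_s: 6.42
ee_pos: [0.535, 0.3543, 0.2453]
tcp_rot: [0.506, 0.494, 0.506, -0.494]
wrist_force: [0.7, 0.0, -3.1]
width: 0.0076
```

arm_command([
  [-5,0,2,0,4],
  [-8,1,15,0,4],
  [-8,3,40,0,4],
  [-8,6,75,0,4],
  [-8,9,110,0,4],
])

```text
time_s: 7.05
ee_pos: [0.5461, 0.2427, 0.2525]
tcp_rot: [0.506, 0.493, 0.506, -0.495]
wrist_force: [-0.2, -0.3, -3.6]
width: 0.0076
```

```bash
python3 - <<'E'
from h import *
import cv2
rel(.555,-.012,.23,1.3)
for n in("side","top"): cv2.imwrite(f"pics/{n}8.png",vision.grab_frame(n))
E
```

```text
t=7.05 pos [0.5461 0.2427 0.2525] yaw 1.40 toolx [-0.001 -0.002 -1.   ] F [-0.2 -0.3 -3.6] w 0.0076
 -> shift [ 23.    2.7 254.8] turn 0.1
```

View pics/side8.png

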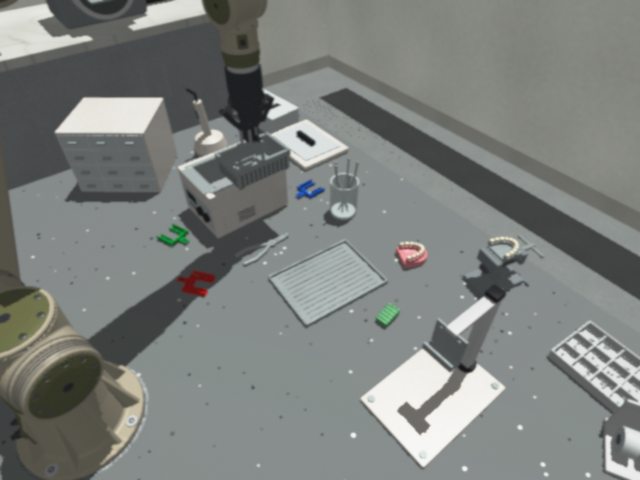

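View pics/top8.png

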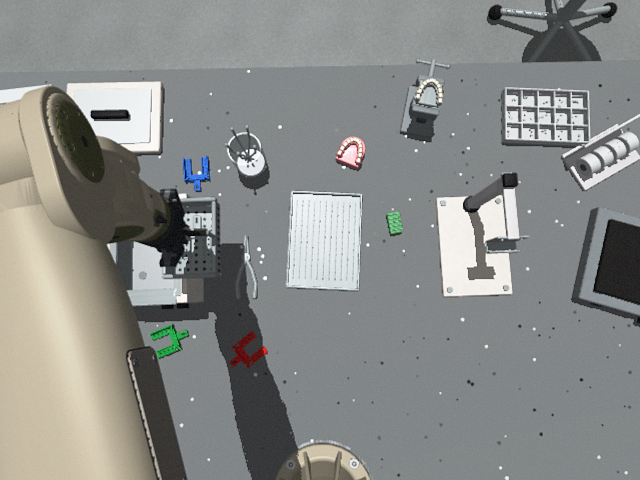

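Basket held level, now right of the cleaner above the plier (side (255,160), top (192,237)). On to the drip tray.

arm_command([
  [0,1,45,0,4],
  [0,1,95,0,4],
  [2,2,145,0,4],
  [4,3,195,0,4],
  [6,3,230,0,4],
])

```text
time_s: 7.78
ee_pos: [0.5536, 0.0085, 0.2469]
tcp_rot: [0.505, 0.494, 0.504, -0.497]
wrist_force: [0.1, -0.5, -2.2]
width: 0.0076
```

```bash
python3 - <<'E'
from h import *
rel(.555,-.012,.12,1.3)
E
```

```text
t=7.78 pos [0.5536 0.0085 0.2469] yaw 1.07 toolx [-0.002 -0.003 -1.   ] F [ 0.1 -0.5 -2.2] w 0.0076
 -> shift [127.    1.2  20.1] turn -0.2
```

arm_command([
  [15,1,10,0,4],
  [50,1,17,0,4],
  [95,1,20,0,4],
  [130,1,20,0,4],
  [142,1,20,0,4],
])

```text
time_s: 8.4
ee_pos: [0.5521, -0.0108, 0.1017]
tcp_rot: [0.503, 0.493, 0.506, -0.497]
wrist_force: [-1.0, -0.5, -1.8]
width: 0.0077
```

```bash
python3 - <<'E'
from h import *
import cv2
rel(.555,-.012,.0705,1.3)
for n,(x,y,w,h) in {"side":(250,180,150,150),"top":(270,170,110,130)}.items():
    im=vision.grab_frame(n); cv2.imwrite(f"pics/{n}9.png",cv2.resize(im[y:y+h,x:x+w],None,fx=4,fy=4,interpolation=cv2.INTER_CUBIC))
E
```

```text
t=8.40 pos [ 0.5521 -0.0108  0.1017] yaw 1.12 toolx [-0.008 -0.002 -1.   ] F [-1.  -0.5 -1.8] w 0.0077
 -> shift [31.2  3.2  1.2] turn -0.2
```

View pics/side9.png

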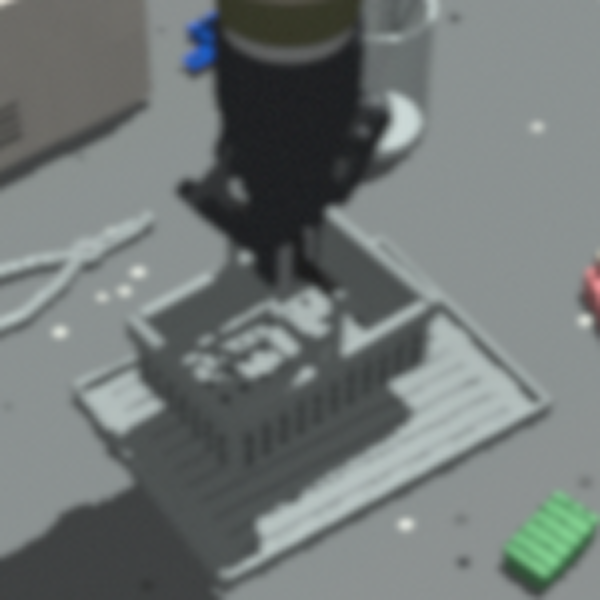

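View pics/top9.png

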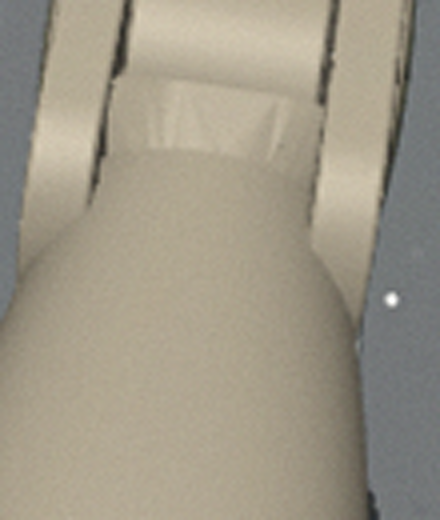

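Basket level above the tray (side 9: basket bottom near (240,460)), impression tray inside. Lowering in steps.

arm_command([
  [7,1,1,0,4],
  [14,2,1,0,4],
  [20,3,1,0,4],
  [24,3,1,0,4],
  [26,3,1,0,4],
])

```text
time_s: 9.12
ee_pos: [0.5562, -0.0122, 0.0772]
tcp_rot: [0.504, 0.493, 0.506, -0.497]
wrist_force: [-0.2, -0.3, -3.0]
width: 0.0077
```

```bash
python3 - <<'E'
from h import *
import cv2
rel(.555,-.012,.0705,1.3)
for n,(x,y,w,h) in {"side":(250,200,150,130)}.items():
    im=vision.grab_frame(n); cv2.imwrite(f"pics/{n}10.png",cv2.resize(im[y:y+h,x:x+w],None,fx=5,fy=4.6,interpolation=cv2.INTER_CUBIC))
E
```

```text
t=9.12 pos [ 0.5562 -0.0122  0.0772] yaw 1.11 toolx [-0.005 -0.002 -1.   ] F [-0.2 -0.3 -3. ] w 0.0077
 -> shift [ 6.7 -1.1 -0.2] turn -0.2
```

View pics/side10.png

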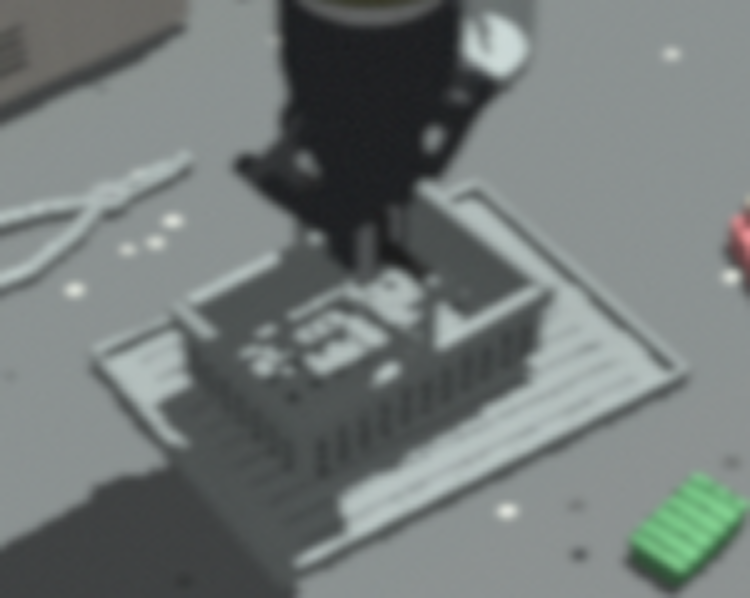

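arm_command([
  [2,0,0,0,4],
  [3,0,0,0,4],
  [4,0,0,0,4],
  [5,0,0,0,4],
  [5,0,0,0,4],
])

```text
time_s: 9.8
ee_pos: [0.556, -0.0122, 0.0719]
tcp_rot: [0.504, 0.493, 0.506, -0.497]
wrist_force: [0.1, -0.1, -2.1]
width: 0.008
```

arm_command([
  [1,0,0,0,4],
  [1,0,0,0,4],
  [2,0,0,0,4],
  [2,0,0,0,4],
  [2,0,0,0,4],
])

```text
time_s: 10.42
ee_pos: [0.5561, -0.0122, 0.0703]
tcp_rot: [0.504, 0.493, 0.506, -0.497]
wrist_force: [-0.7, 1.1, 2.2]
width: 0.0078
```

Contact: force went from −2.5 N to +2.2 N at z 0.0703. Releasing, then straight up.

arm_command([
  [0,0,0,0,12],
  [0,0,0,0,18],
  [0,0,0,0,26],
  [0,0,0,0,34],
  [0,0,0,0,36],
])

```text
time_s: 11.05
ee_pos: [0.5561, -0.0122, 0.0703]
tcp_rot: [0.504, 0.493, 0.506, -0.497]
wrist_force: [-0.8, 0.2, 0.2]
width: 0.0359
```

arm_command([
  [-20,0,0,0,36],
  [-50,0,0,0,36],
  [-85,0,0,0,36],
  [-120,-40,0,0,36],
  [-140,-90,0,0,36],
])

```text
time_s: 11.68
ee_pos: [0.4673, -0.0139, 0.2124]
tcp_rot: [0.505, 0.494, 0.505, -0.497]
wrist_force: [-0.9, -0.5, 0.3]
width: 0.036
```

```bash
python3 - <<'E'
from h import *
import cv2
rel(.556-.071,-.012,.2,1.3)
cv2.imwrite("pics/top11f.png",vision.grab_frame("top"))
for n,(x,y,w,h) in {"side":(250,170,150,160),"top":(270,170,110,140)}.items():
    im=vision.grab_frame(n); cv2.imwrite(f"pics/{n}11.png",cv2.resize(im[y:y+h,x:x+w],None,fx=4,fy=4,interpolation=cv2.INTER_CUBIC))
E
```

```text
t=11.68 pos [ 0.4673 -0.0139  0.2124] yaw 1.13 toolx [-0.003 -0.003 -1.   ] F [-0.9 -0.5  0.3] w 0.0360
 -> shift [12.3 17.7 -1.6] turn -0.2
```

View pics/side11.png

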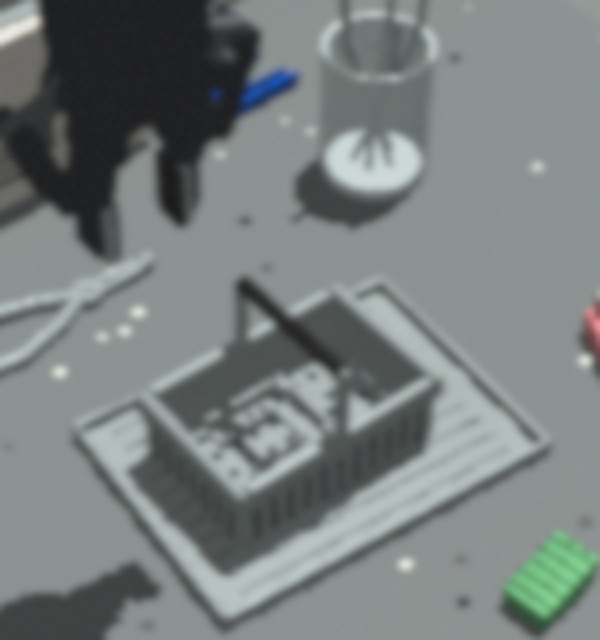

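View pics/top11.png

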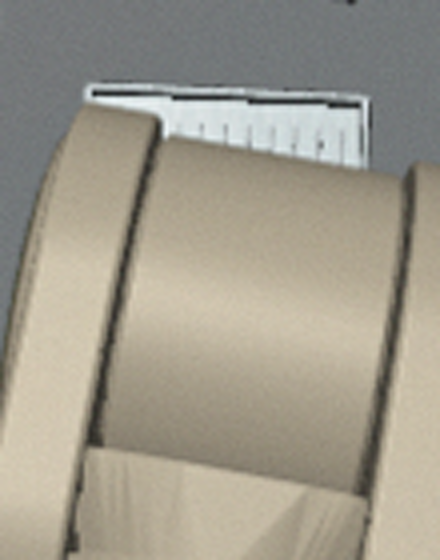

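```bash
python3 - <<'E'
from h import *
np.set_printoptions(precision=4,suppress=True)
f=lambda x,y:(250+x/4,170+y/4)
for z,p in [(.06,(148,395)),(.06,(240,500)),(.06,(439,384)),(.06,(340,292)),(.106,(243,285)),(.106,(341,369))]:
    print(z,p,onplane("side",*f(*p),z))
for X in [(.485,-.058,.06),(.485,.038,.06),(.556,-.012,.106)]: print(X,(proj("side",X)-[250,170])*4)
for z in(.21,.22,.23,.24): print(z,[np.round((proj("side",(x,-.0139-.011,z))-[250,170])*4) for x in(.449,.486)])
E
```

```text
0.06 (148, 395) [0.485  0.0285 0.06  ]
0.06 (240, 500) [ 0.4812 -0.0646  0.06  ]
0.06 (439, 384) [ 0.6222 -0.0656  0.06  ]
0.06 (340, 292) [0.6244 0.0273 0.06  ]
0.106 (243, 285) [0.5539 0.0294 0.106 ]
0.106 (341, 369) [ 0.5571 -0.0553  0.106 ]
(0.485, -0.058, 0.06) [238.3779 489.0246]
(0.485, 0.038, 0.06) [138.5401 385.2308]
(0.556, -0.012, 0.106) [290.4586 324.5989]
0.21 [array([134., 285.]), array([196., 253.])]
0.22 [array([133., 270.]), array([195., 238.])]
0.23 [array([131., 255.]), array([194., 223.])]
0.24 [array([130., 240.]), array([194., 208.])]
```

```bash
python3 - <<'E'
from h import *
np.set_printoptions(precision=4,suppress=True)
def onY(u,v,y):
    K,V=np.array(C["side"]["K"]),np.array(C["side"]["view"]);R=V[:3,:3];c=-R.T@V[:3,3]
    d=R.T@np.linalg.inv(K)@[u,v,1]; return c+d*(y-c[1])/d[1]
print("now, TCP .4673,-.0139,.2124")
for y in(-.0139,-.0249):
  for p in [(20,140),(50,200),(80,210),(105,258),(185,222),(232,132),(255,45)]: print(y,p,onY(250+p[0]/4,170+p[1]/4,y))
print("shut, TCP .5338 .3541 .1628")
for p in [(112,155),(250,280),(325,360),(362,385),(435,215),(500,75)]: print(p,onY(185+p[0]/8,110+p[1]/8,.344))
E
```

```text
now, TCP .4673,-.0139,.2124
-0.0139 (20, 140) [ 0.4034 -0.0139  0.3171]
-0.0139 (50, 200) [ 0.4147 -0.0139  0.2759]
-0.0139 (80, 210) [ 0.4297 -0.0139  0.2616]
-0.0139 (105, 258) [ 0.4407 -0.0139  0.2246]
-0.0139 (185, 222) [ 0.4879 -0.0139  0.222 ]
-0.0139 (232, 132) [ 0.5177 -0.0139  0.2645]
-0.0139 (255, 45) [ 0.5321 -0.0139  0.3101]
-0.0249 (20, 140) [ 0.3978 -0.0249  0.3271]
-0.0249 (50, 200) [ 0.4088 -0.0249  0.2868]
-0.0249 (80, 210) [ 0.4235 -0.0249  0.2728]
-0.0249 (105, 258) [ 0.4343 -0.0249  0.2364]
-0.0249 (185, 222) [ 0.4806 -0.0249  0.2339]
-0.0249 (232, 132) [ 0.5098 -0.0249  0.2755]
-0.0249 (255, 45) [ 0.524  -0.0249  0.3203]
shut, TCP .5338 .3541 .1628
(112, 155) [0.4663 0.344  0.2785]
(250, 280) [0.5015 0.344  0.2228]
(325, 360) [0.5215 0.344  0.1859]
(362, 385) [0.5326 0.344  0.172 ]
(435, 215) [0.5664 0.344  0.2215]
(500, 75) [0.595  0.344  0.2603]
```

Basket stands level on the drip tray, released (bar (243,287)-(340,367), near rim corners (148,395),(240,500)). Now take it afresh at the −x end rim.

arm_command([
  [10,10,-1,0,36],
  [40,18,-1,0,36],
  [80,18,-1,0,36],
  [115,18,-1,0,36],
  [130,18,-1,0,36],
])

```text
time_s: 12.45
ee_pos: [0.4827, -0.0122, 0.0788]
tcp_rot: [0.503, 0.493, 0.506, -0.498]
wrist_force: [-0.7, 0.2, 0.1]
width: 0.036
```

```bash
python3 - <<'E'
from h import *
import cv2
rel(.485,-.0125,.0235,1.1)
for n,(x,y,w,h) in {"side":(250,170,150,160)}.items():
    im=vision.grab_frame(n); cv2.imwrite(f"pics/{n}12.png",cv2.resize(im[y:y+h,x:x+w],None,fx=4,fy=4,interpolation=cv2.INTER_CUBIC))
E
```

```text
t=12.45 pos [ 0.4827 -0.0122  0.0788] yaw 1.10 toolx [-0.008 -0.002 -1.   ] F [-0.7  0.2  0.1] w 0.0360
 -> shift [55.3  2.7  0.2] turn 0.0
```

View pics/side12.png

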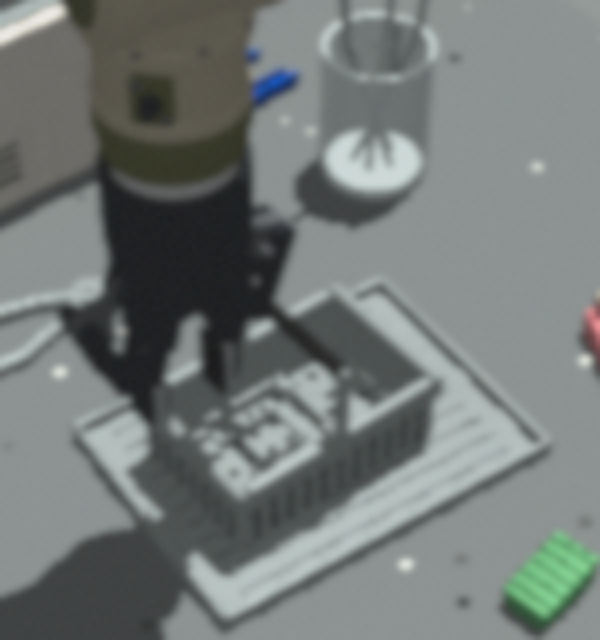

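Fingers about to straddle the near rim; inner tip around (225,390), outer (160,425). Continuing down.

arm_command([
  [12,1,0,0,32],
  [26,2,0,0,28],
  [40,3,0,0,28],
  [50,3,0,0,28],
  [54,3,0,0,28],
])

```text
time_s: 13.12
ee_pos: [0.4843, -0.0122, 0.0235]
tcp_rot: [0.503, 0.492, 0.507, -0.498]
wrist_force: [0.3, 0.6, 0.1]
width: 0.0281
```

```bash
python3 - <<'E'
from h import *
import cv2
rel(.485,-.0125,.0235,1.1)
for n,(x,y,w,h) in {"side":(265,210,110,100)}.items():
    im=vision.grab_frame(n); im=cv2.resize(im[y:y+h,x:x+w],None,fx=6,fy=6,interpolation=cv2.INTER_CUBIC); cv2.imwrite(f"pics/{n}13.png",np.clip(255*(im/255.)**.5,0,255).astype("uint8"))
E
```

```text
t=13.12 pos [ 0.4843 -0.0122  0.0235] yaw 1.10 toolx [-0.009 -0.002 -1.   ] F [0.3 0.6 0.1] w 0.0281
 -> shift [0.  0.7 0.4] turn -0.0
```

View pics/side13.png

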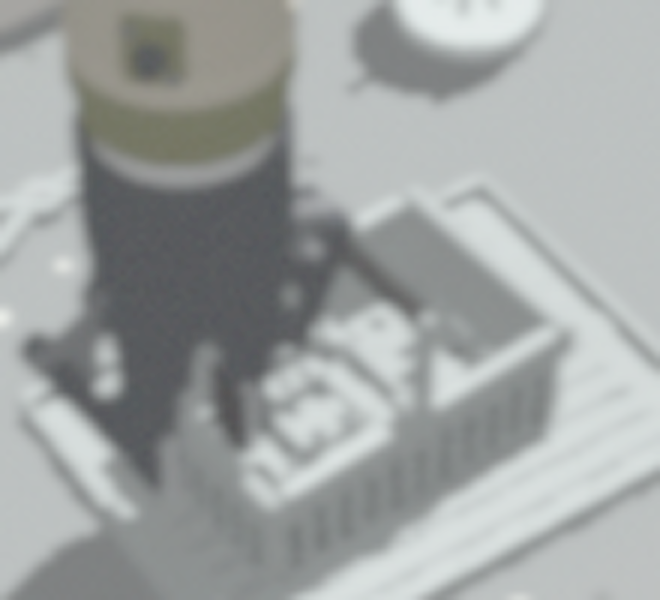

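arm_command([
  [0,1,0,0,20],
  [0,1,0,0,14],
  [0,1,0,0,8],
  [0,1,0,0,3],
  [0,1,0,0,3],
], force=110)

```text
time_s: 13.8
ee_pos: [0.4855, -0.0122, 0.0241]
tcp_rot: [0.503, 0.493, 0.506, -0.498]
wrist_force: [-2.3, 0.6, 5.6]
width: 0.0053
```

arm_command([
  [0,0,0,0,3],
  [0,0,0,0,3],
  [-2,0,0,0,3],
  [-5,0,0,0,3],
  [-10,0,0,0,3],
])

```text
time_s: 14.42
ee_pos: [0.485, -0.0121, 0.0339]
tcp_rot: [0.503, 0.492, 0.507, -0.498]
wrist_force: [0.2, -0.7, -1.6]
width: 0.0057
```

```bash
python3 - <<'E'
from h import *
import cv2
rel(.485,-.0125,.15,1.1)
for n,(x,y,w,h) in {"side":(265,200,120,110)}.items():
    im=vision.grab_frame(n); im=cv2.resize(im[y:y+h,x:x+w],None,fx=5,fy=5,interpolation=cv2.INTER_CUBIC); cv2.imwrite(f"pics/{n}14.png",np.clip(255*(im/255.)**.5,0,255).astype("uint8"))
E
```

```text
t=14.43 pos [ 0.485  -0.0121  0.0339] yaw 1.09 toolx [-0.01  -0.002 -1.   ] F [ 0.2 -0.7 -1.6] w 0.0057
 -> shift [-116.1   -1.2    0.6] turn -0.0
```

View pics/side14.png

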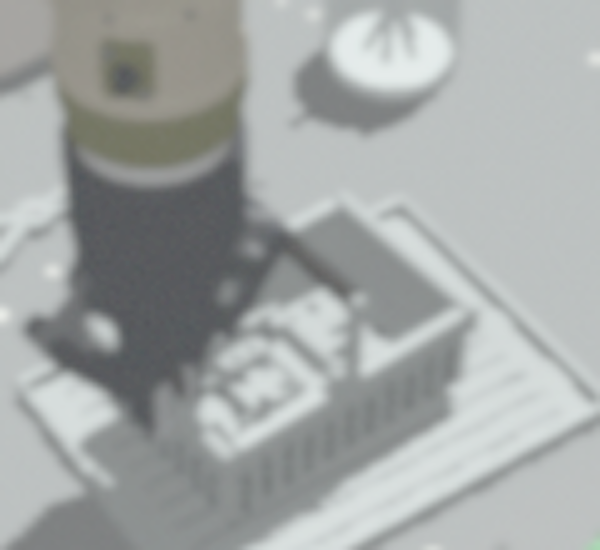

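arm_command([
  [-4,0,0,0,3],
  [-12,0,0,0,3],
  [-24,0,0,0,3],
  [-36,0,0,0,3],
  [-45,0,0,0,3],
])

```text
time_s: 15.1
ee_pos: [0.4866, -0.0122, 0.081]
tcp_rot: [0.503, 0.493, 0.506, -0.498]
wrist_force: [1.1, -0.4, -3.0]
width: 0.0054
```

```bash
python3 - <<'E'
from h import *
import cv2
o=get_obs(); rel(.485,-.0125,.15,1.1,o); print(o["ft_torque"])
for n,(x,y,w,h) in {"side":(255,160,130,130)}.items():
    im=vision.grab_frame(n); im=cv2.resize(im[y:y+h,x:x+w],None,fx=4.5,fy=4.5,interpolation=cv2.INTER_CUBIC); cv2.imwrite(f"pics/{n}15.png",np.clip(255*(im/255.)**.5,0,255).astype("uint8"))
E
```

```text
t=15.10 pos [ 0.4866 -0.0122  0.081 ] yaw 1.08 toolx [-0.007 -0.002 -1.   ] F [ 1.1 -0.4 -3. ] w 0.0054
 -> shift [-69.   -2.1   0.4] turn -0.0
[ 0.01573293  0.12292167 -0.00913293]
```

View pics/side15.png

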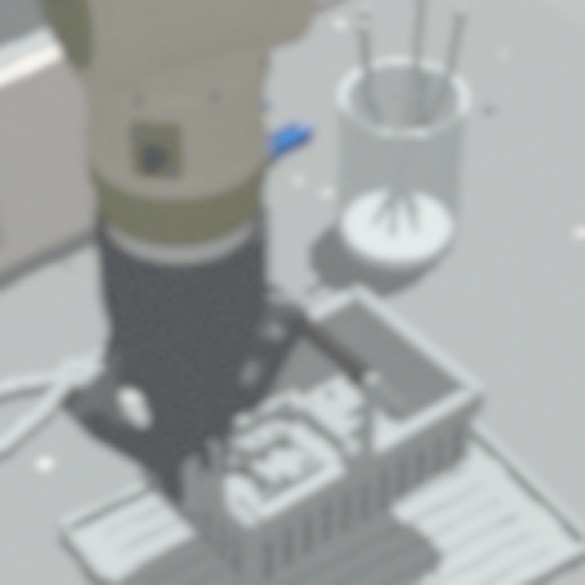

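```bash
python3 - <<'E'
from h import *
np.set_printoptions(precision=1,suppress=True)
a=np.radians(1.8)
def P(dx,dy,z,c=(.558,-.0125)): return (proj("side",(c[0]+dx*np.cos(a)-dy*np.sin(a),c[1]+dx*np.sin(a)+dy*np.cos(a),z))-[255,160])*4.5
for z in(.1075,.1125,.1175,.1225):
    print(z,"near",P(-.075,-.05,z),"far-",P(.075,-.05,z),"far+",P(.075,.05,z))
for z in(.1585,.1635,.1685): print("bar",z,P(0,-.051,z),P(0,.051,z))
# before-lift picture check (side11, crop 250,170 x4), level known
for d in [(-.075,-.05),(.075,-.05),(.075,.05)]:
    q=P(*d,.06,(.556,-.0125))/4.5+[255,160]; print("ref11",(q-[250,170])*4)
E
```

```text
0.1075 near [252.2 539.2] far- [488.8 394.4] far+ [357.5 289.8]
0.1125 near [252.1 532.1] far- [489.4 387.3] far+ [357.7 282.7]
0.1175 near [252.  524.9] far- [490.1 380.1] far+ [357.9 275.6]
0.1225 near [251.8 517.7] far- [490.8 372.8] far+ [358.2 268.4]
bar 0.1585 [379.2 390.2] [242.5 276.5]
bar 0.1635 [379.5 382.5] [242.3 268.8]
bar 0.1685 [379.8 374.8] [242.1 261.1]
ref11 [242.4 499. ]
ref11 [446.2 370.3]
ref11 [333.4 277. ]
```

Basket is level in the rim grasp (far corners (480,395),(355,288) match a level model; −3 N). Carry it to in front of the hook.

arm_command([
  [-8,-15,5,0,3],
  [-18,-40,25,0,3],
  [-26,-65,55,0,3],
  [-28,-85,95,0,3],
  [-28,-95,135,0,3],
])

```text
time_s: 15.78
ee_pos: [0.3928, -0.1495, 0.1112]
tcp_rot: [0.504, 0.493, 0.506, -0.497]
wrist_force: [0.7, -0.4, -2.6]
width: 0.0059
```

```bash
python3 - <<'E'
from h import *
rel(.385,-.3665,.11,1.1)
E
```

```text
t=15.78 pos [ 0.3928 -0.1495  0.1112] yaw 1.10 toolx [-0.006 -0.002 -1.   ] F [ 0.7 -0.4 -2.6] w 0.0059
 -> shift [  1.8 -12.  216.8] turn -0.0
```

arm_command([
  [0,-4,45,0,3],
  [0,-8,95,0,3],
  [0,-12,145,0,3],
  [0,-12,190,0,3],
  [0,-12,215,0,3],
])

```text
time_s: 16.4
ee_pos: [0.3837, -0.3669, 0.1119]
tcp_rot: [0.503, 0.493, 0.505, -0.498]
wrist_force: [0.2, 0.9, -2.7]
width: 0.0057
```

```bash
python3 - <<'E'
from h import *
import cv2
o=get_obs(); rel(.4565,-.3665,.112,1.1,o); print(o["ft_torque"])
for n,(x,y,w,h) in {"side":(340,230,170,170),"top":(400,150,150,170)}.items():
    im=vision.grab_frame(n); im=cv2.resize(im[y:y+h,x:x+w],None,fx=3.5,fy=3.5,interpolation=cv2.INTER_CUBIC); cv2.imwrite(f"pics/{n}16.png",np.clip(255*(im/255.)**.6,0,255).astype("uint8"))
E
```

```text
t=16.40 pos [ 0.3837 -0.3669  0.1119] yaw 0.97 toolx [-0.007 -0.003 -1.   ] F [ 0.2  0.9 -2.7] w 0.0057
 -> shift [-0.5 72.8  0.8] turn -0.1
[0.06141531 0.17684605 0.04617151]
```

View pics/side16.png

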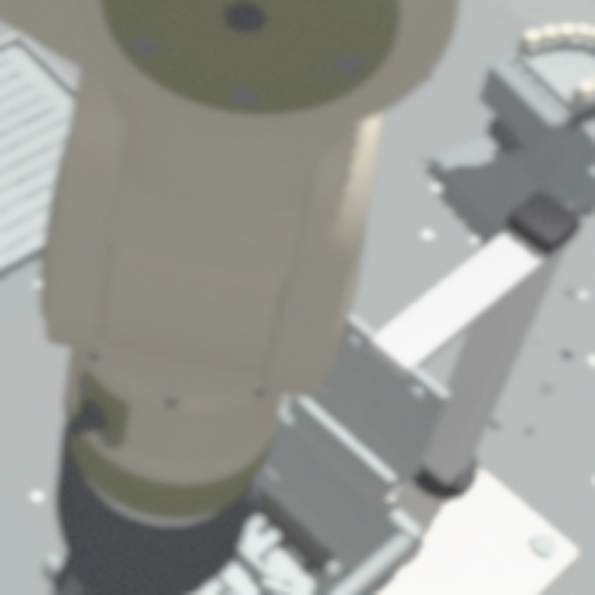

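View pics/top16.png

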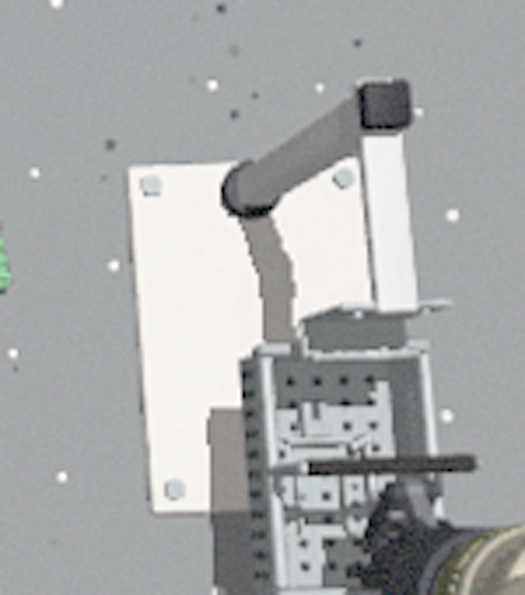

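```bash
python3 - <<'E'
from h import *
np.set_printoptions(precision=4,suppress=True)
f=lambda x,y:(400+x/3.5,150+y/3.5)
print("bar",[onplane("top",*f(*p),.194)[:2] for p in[(305,467),(475,463)]])
print("back/strip top .217",[onplane("top",*f(*p),.217)[:2] for p in[(305,318),(450,304)]])
print("lip",[onplane("top",*f(*p),.179)[:2] for p in[(302,355),(430,348)]])
print("rim far",[onplane("top",*f(*p),.148)[:2] for p in[(243,360),(432,343)]])
for X in[(.529-.011,-.335,.179),(.529-.011,-.395,.179),(.529+.011,-.335,.217),(.529+.011,-.395,.217),(.4545,-.3665,.194)]: print(X,(proj("top",X)-[400,150])*3.5)
E
python3 - <<'E'
import cv2,numpy as np
im=cv2.imread('pics/top16.png'); cv2.imwrite('pics/top16z.png',cv2.resize(im[280:500,230:500],None,fx=2.8,fy=2.7,interpolation=cv2.INTER_CUBIC))
E
```

```text
bar [array([ 0.4547, -0.3215]), array([ 0.4556, -0.414 ])]
back/strip top .217 [array([ 0.5339, -0.3179]), array([ 0.5404, -0.3962])]
lip [array([ 0.5178, -0.3291]), array([ 0.5207, -0.4008])]
rim far [array([ 0.5185, -0.3063]), array([ 0.5269, -0.4161])]
(0.518, -0.335, 0.179) [312.4788 354.4976]
(0.518, -0.395, 0.179) [419.8995 352.9737]
(0.54, -0.335, 0.217) [336.0734 306.4177]
(0.54, -0.395, 0.217) [447.9077 304.7931]
(0.4545, -0.3665, 0.194) [387.7687 466.2747]
```

View pics/top16z.png

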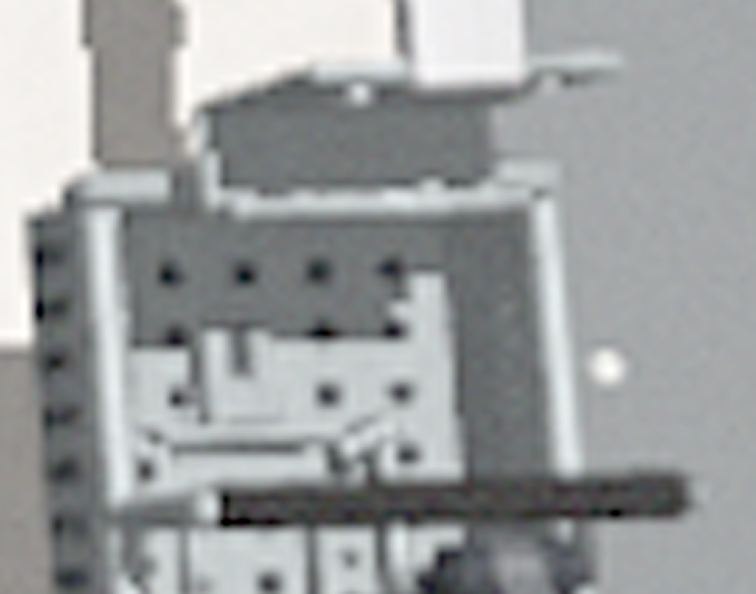

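Top view: bar at (305..475,465) → x≈0.455, lip at (314..420,356) → x≈0.517, hook centre x≈0.529; bar laterally within 3 mm. Advance 72 mm over the lip at this height.

arm_command([
  [-1,10,0,0,3],
  [-1,28,-1,0,3],
  [-1,48,-2,0,3],
  [-1,64,-2,0,3],
  [-1,72,-2,0,3],
])

```text
time_s: 17.12
ee_pos: [0.4577, -0.3636, 0.1122]
tcp_rot: [0.504, 0.493, 0.505, -0.498]
wrist_force: [-0.1, 0.1, -2.6]
width: 0.0053
```

arm_command([
  [0,0,0,0,3],
  [0,0,0,0,3],
  [0,0,0,0,3],
  [0,0,0,0,3],
  [0,0,0,0,3],
])

```text
time_s: 17.75
ee_pos: [0.4574, -0.3638, 0.1123]
tcp_rot: [0.504, 0.493, 0.505, -0.498]
wrist_force: [-0.1, 0.3, -2.7]
width: 0.0058
```

```bash
python3 - <<'E'
from h import *
import cv2
o=get_obs(); rel(.4565,-.365,.088,1.1,o); print(o["ft_torque"])
im=vision.grab_frame("top"); im=cv2.resize(im[220:300,460:550],None,fx=7.5,fy=7.5,interpolation=cv2.INTER_CUBIC); cv2.imwrite(f"pics/top17.png",np.clip(255*(im/255.)**.6,0,255).astype("uint8"))
im=vision.grab_frame("side"); im=cv2.resize(im[270:430,360:510],None,fx=3.7,fy=3.7,interpolation=cv2.INTER_CUBIC); cv2.imwrite(f"pics/side17.png",np.clip(255*(im/255.)**.6,0,255).astype("uint8"))
E
```

```text
t=17.75 pos [ 0.4574 -0.3638  0.1123] yaw 1.00 toolx [-0.006 -0.004 -1.   ] F [-0.1  0.3 -2.7] w 0.0058
 -> shift [24.4 -0.8  1.1] turn -0.1
[ 0.01387749  0.14467345 -0.00724222]
```

View pics/top17.png

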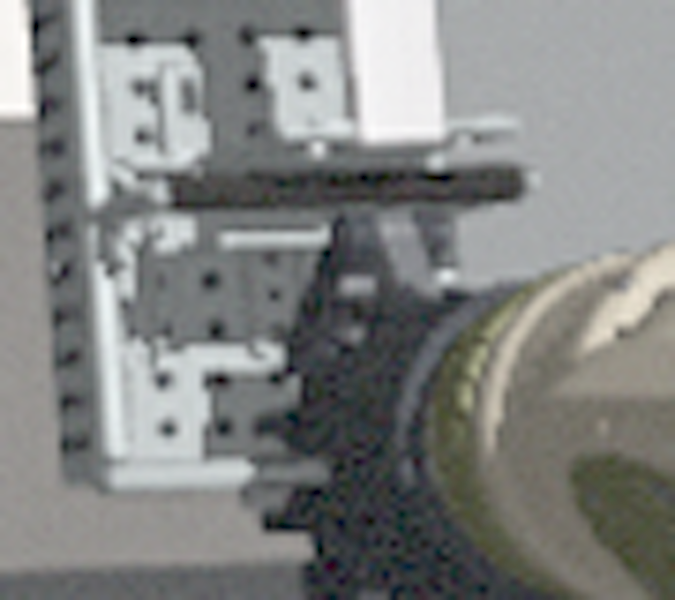

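View pics/side17.png

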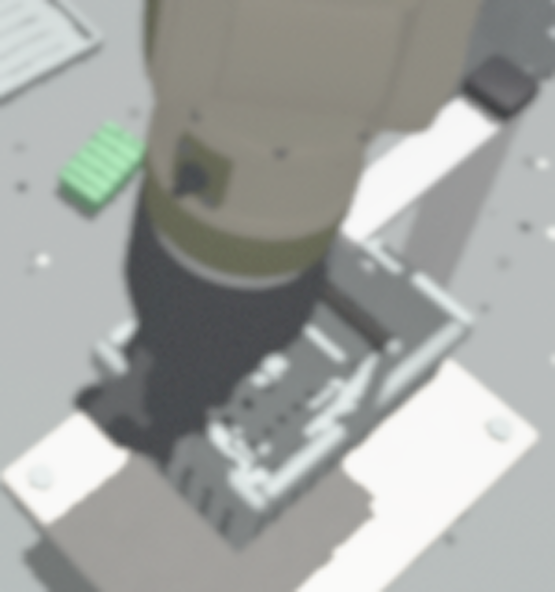

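```bash
python3 - <<'E'
from h import *
np.set_printoptions(precision=4,suppress=True)
f=lambda x,y:(460+x/7.5,220+y/7.5)
print("bar",[onplane("top",*f(*p),.1943)[:2] for p in[(180,189),(525,183)]])
print("lip",[onplane("top",*f(*p),.179)[:2] for p in[(220,238),(325,236)]])
print("back",[onplane("top",*f(*p),.217)[:2] for p in[(450,130),(520,126)]])
for z in(.19,.2,.21,.22,.23): print("knuckle",z,onplane("top",*f(355,218),z)[:2],onplane("top",*f(440,212),z)[:2])
E
```

```text
bar [array([ 0.5284, -0.3198]), array([ 0.5287, -0.4084])]
lip [array([ 0.5171, -0.335 ]), array([ 0.5172, -0.3624])]
back [array([ 0.5397, -0.38  ]), array([ 0.5405, -0.3976])]
knuckle 0.19 [ 0.5207 -0.366 ] [ 0.522 -0.388]
knuckle 0.2 [ 0.5196 -0.3618] [ 0.5209 -0.3836]
knuckle 0.21 [ 0.5186 -0.3577] [ 0.5198 -0.3791]
knuckle 0.22 [ 0.5175 -0.3535] [ 0.5187 -0.3747]
knuckle 0.23 [ 0.5165 -0.3494] [ 0.5176 -0.3703]
```

Bar at x≈0.5285 lies midway between lip (inner 0.519) and back (inner 0.538), legs outside the strip. Lowering.

arm_command([
  [3,0,0,0,3],
  [7,0,0,0,3],
  [12,-0.5,0,0,3],
  [16,-0.5,0,0,3],
  [18,-0.5,0,0,3],
])

```text
time_s: 18.48
ee_pos: [0.4567, -0.3636, 0.0938]
tcp_rot: [0.504, 0.493, 0.505, -0.498]
wrist_force: [0.6, -0.5, -1.8]
width: 0.0056
```

```bash
python3 - <<'E'
from h import *
import cv2
o=get_obs(); rel(.4570,-.3635,.088,1.1,o); print(o["ft_torque"])
im=vision.grab_frame("top"); im=cv2.resize(im[220:300,460:550],None,fx=7.5,fy=7.5,interpolation=cv2.INTER_CUBIC); cv2.imwrite(f"pics/top18.png",np.clip(255*(im/255.)**.6,0,255).astype("uint8"))
E
```

```text
t=18.48 pos [ 0.4567 -0.3636  0.0938] yaw 1.01 toolx [-0.007 -0.003 -1.   ] F [ 0.6 -0.5 -1.8] w 0.0056
 -> shift [ 5.8  0.3 -0.2] turn -0.1
[-0.03380328  0.19303655 -0.02411882]
```

View pics/top18.png

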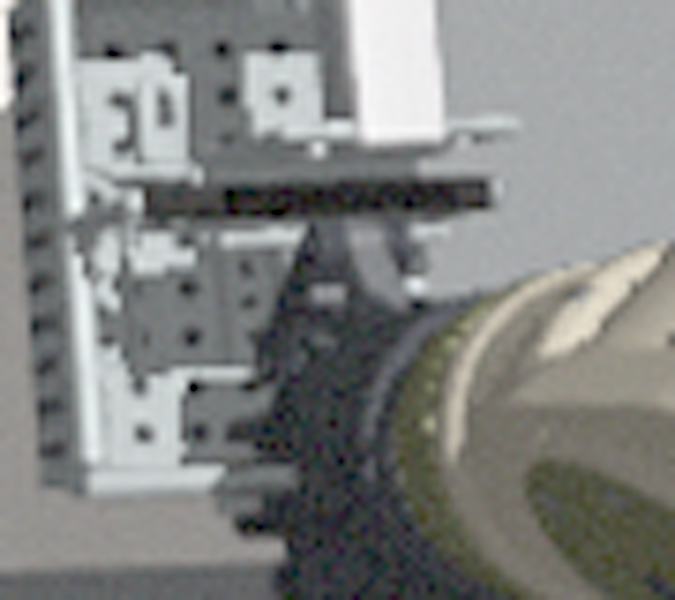

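arm_command([
  [1,0,0,0,3],
  [2,0,0,0,3],
  [3,0,0,0,3],
  [4,0,0,0,3],
  [4,0,0,0,3],
])

```text
time_s: 19.15
ee_pos: [0.4566, -0.3636, 0.0896]
tcp_rot: [0.503, 0.493, 0.505, -0.498]
wrist_force: [-0.3, -0.2, -2.0]
width: 0.0052
```

arm_command([
  [0.5,0,0,0,3],
  [1,0,0,0,3],
  [1,0,0,0,3],
  [1.5,0,0,0,3],
  [1.5,0,0,0,3],
])

```text
time_s: 19.77
ee_pos: [0.457, -0.3637, 0.0884]
tcp_rot: [0.504, 0.493, 0.505, -0.498]
wrist_force: [0.3, 1.2, -0.5]
width: 0.0056
```

```bash
python3 - <<'E'
from h import *
o=get_obs(); rel(.4570,-.3635,.088,1.1,o); print(o["ft_torque"])
E
```

```text
t=19.77 pos [ 0.457  -0.3637  0.0884] yaw 1.01 toolx [-0.006 -0.004 -1.   ] F [ 0.3  1.2 -0.5] w 0.0056
 -> shift [ 0.4  0.1 -0.2] turn -0.1
[ 0.08418897 -0.08467723  0.0535324 ]
```

Contact beginning (Fz −2.5→−0.5 N, moment from +0.19 to −0.08). A touch more, to be sure of bearing.

arm_command([
  [0.4,0,0,0,3],
  [0.4,0,0,0,3],
  [0.4,0,0,0,3],
  [0.4,0,0,0,3],
  [0.4,0,0,0,3],
])

```text
time_s: 20.4
ee_pos: [0.4571, -0.3637, 0.0882]
tcp_rot: [0.504, 0.493, 0.505, -0.498]
wrist_force: [-0.1, 0.8, 1.6]
width: 0.0053
```

```bash
python3 - <<'E'
from h import *
import cv2
o=get_obs(); rel(.4570,-.3635,.088,1.1,o); print(o["ft_torque"])
im=vision.grab_frame("side"); im=cv2.resize(im[270:430,360:510],None,fx=3.7,fy=3.7,interpolation=cv2.INTER_CUBIC); cv2.imwrite(f"pics/side19.png",np.clip(255*(im/255.)**.6,0,255).astype("uint8"))
E
```

```text
t=20.40 pos [ 0.4571 -0.3637  0.0882] yaw 1.02 toolx [-0.006 -0.004 -1.   ] F [-0.1  0.8  1.6] w 0.0053
 -> shift [ 0.2 -0.1 -0.3] turn -0.1
[ 0.17082563 -0.22987827  0.03637896]
```

View pics/side19.png

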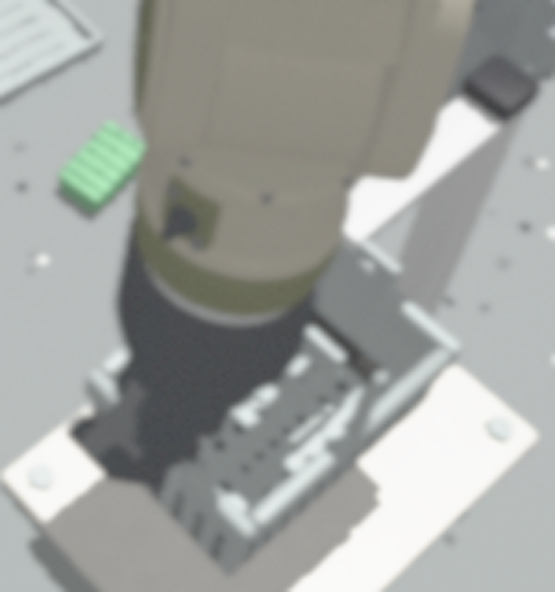

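Bar is seated behind the lip (side (345,350)), now bearing on the hook. Open gently.

arm_command([
  [0,0,0,0,7],
  [0,0,0,0,10],
  [0,0,0,0,14],
  [0,0,0,0,18],
  [0,0,0,0,22],
], force=30)

```text
time_s: 21.08
ee_pos: [0.4571, -0.3638, 0.0882]
tcp_rot: [0.504, 0.493, 0.505, -0.498]
wrist_force: [-0.9, -0.0, -0.3]
width: 0.0221
```

```bash
python3 - <<'E'
from h import *
import cv2
o=get_obs(); rel(.4570,-.3635,.088,1.1,o); print(o["ft_torque"])
im=vision.grab_frame("side"); im=cv2.resize(im[270:430,360:510],None,fx=3.7,fy=3.7,interpolation=cv2.INTER_CUBIC); cv2.imwrite(f"pics/side20.png",np.clip(255*(im/255.)**.6,0,255).astype("uint8"))
im=vision.grab_frame("top"); im=cv2.resize(im[220:300,460:550],None,fx=7.5,fy=7.5,interpolation=cv2.INTER_CUBIC); cv2.imwrite(f"pics/top20.png",np.clip(255*(im/255.)**.6,0,255).astype("uint8"))
E
```

```text
t=21.07 pos [ 0.4571 -0.3638  0.0882] yaw 1.02 toolx [-0.006 -0.004 -1.   ] F [-0.9 -0.  -0.3] w 0.0221
 -> shift [ 0.2 -0.1 -0.3] turn -0.1
[-0.01156473  0.01460127 -0.04283092]
```

View pics/side20.png

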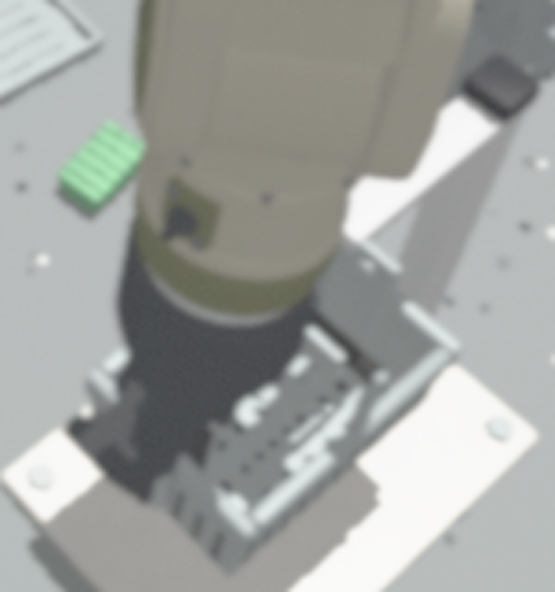

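View pics/top20.png

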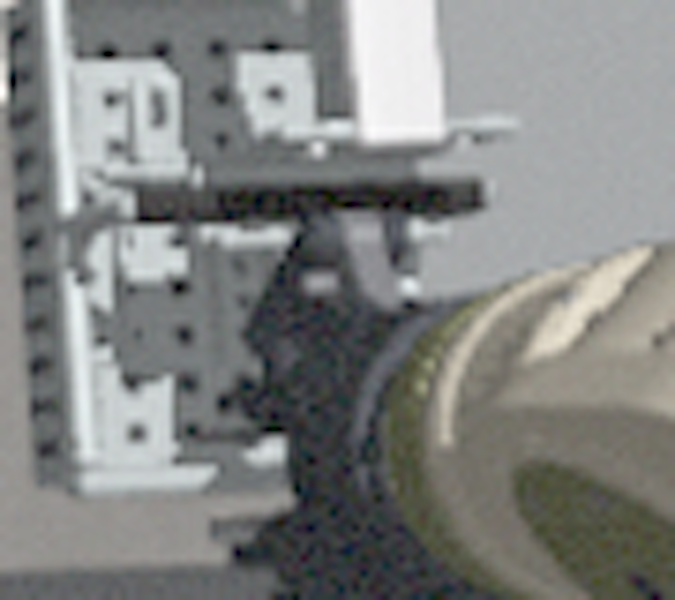

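Released; basket didn't move, forces ~0. Withdraw straight up, then back.

arm_command([
  [-4,0,0,0,22],
  [-10,0,0,0,22],
  [-18,0,0,0,22],
  [-27,-1,0,0,22],
  [-36,-2,0,0,22],
])

```text
time_s: 21.8
ee_pos: [0.4554, -0.3638, 0.1251]
tcp_rot: [0.504, 0.493, 0.505, -0.498]
wrist_force: [-0.2, 0.1, -0.2]
width: 0.0217
```

arm_command([
  [-5,-8,0,0,22],
  [-15,-30,-10,0,22],
  [-35,-65,-30,0,22],
  [-55,-90,-70,0,22],
  [-70,-95,-120,0,22],
])

```text
time_s: 22.42
ee_pos: [0.357, -0.2447, 0.196]
tcp_rot: [0.503, 0.494, 0.504, -0.499]
wrist_force: [1.2, 0.1, -0.3]
width: 0.0224
```

arm_command([
  [0,0,-45,0,22],
  [0,0,-95,0,22],
  [0,0,-145,0,22],
  [0,0,-190,0,22],
  [0,0,-210,0,22],
])

```text
time_s: 23.05
ee_pos: [0.3529, -0.0328, 0.1953]
tcp_rot: [0.504, 0.493, 0.504, -0.498]
wrist_force: [0.2, -0.0, -0.6]
width: 0.0219
```

```bash
python3 - <<'E'
from h import *
import cv2
rel(.4570,-.3635,.088,1.1)
im=vision.grab_frame("side"); cv2.imwrite("pics/side21f.png",im); im=cv2.resize(im[260:430,350:510],None,fx=3.5,fy=3.5,interpolation=cv2.INTER_CUBIC); cv2.imwrite(f"pics/side21.png",np.clip(255*(im/255.)**.6,0,255).astype("uint8"))
im=vision.grab_frame("top"); cv2.imwrite("pics/top21f.png",im);im=cv2.resize(im[170:310,430:550],None,fx=4.2,fy=4.2,interpolation=cv2.INTER_CUBIC); cv2.imwrite(f"pics/top21.png",np.clip(255*(im/255.)**.6,0,255).astype("uint8"))
E
```

```text
t=23.05 pos [ 0.3529 -0.0328  0.1953] yaw 0.96 toolx [-0.005 -0.005 -1.   ] F [ 0.2 -0.  -0.6] w 0.0219
 -> shift [108.3  99.1 331.9] turn -0.1
```

View pics/side21.png

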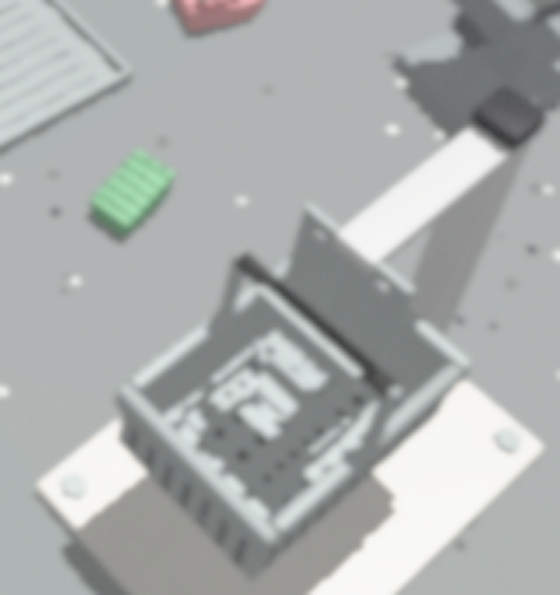

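View pics/top21.png

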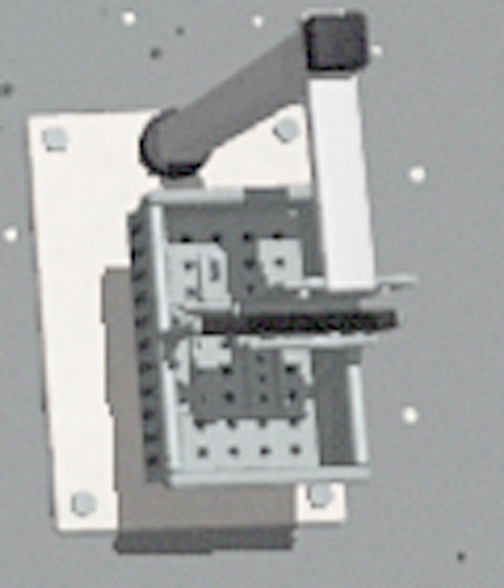

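Basket hangs by its handle in the hook with the tray inside. Wait ~1.2 s and check rest and level.

arm_command([
  [0,0,0,0,22],
  [0,0,0,0,22],
  [0,0,0,0,22],
  [0,0,0,0,22],
  [0,0,0,0,22],
])

```text
time_s: 23.78
ee_pos: [0.3531, -0.0334, 0.1952]
tcp_rot: [0.504, 0.493, 0.504, -0.498]
wrist_force: [0.6, -0.1, 0.3]
width: 0.0219
```

```bash
python3 - <<'E'
from h import *
import cv2
np.set_printoptions(precision=4,suppress=True)
a=cv2.imread("pics/side21f.png"); b=vision.grab_frame("side"); d=cv2.absdiff(a,b)[280:430,370:500]; print("side diff max/mean",d.max(),d.mean())
at=cv2.imread("pics/top21f.png"); bt=vision.grab_frame("top"); d=cv2.absdiff(at,bt)[200:310,440:530]; print("top diff",d.max(),d.mean())
S=lambda x,y:(350+x/3.5,260+y/3.5); T=lambda x,y:(430+x/4.2,170+y/4.2)
P={n:np.array(C[n]["K"])@np.array(C[n]["view"])[:3] for n in C}
for nm,s,t in [("near -y",(268,540),(368,473)),("near +y",(122,398),(163,480)),("far -y",(465,362),None)]:
    if t is None: continue
    X=cv2.triangulatePoints(P["side"],P["top"],np.array(S(*s)).reshape(2,1),np.array(T(*t)).reshape(2,1)).ravel();X=X[:3]/X[3]; print(nm,X)
c=(.528,-.3645);an=np.radians(1)
for tilt in(-3,0,3):
    t=np.radians(tilt)
    for dx,dy in[(-.075,-.05),(-.075,.05),(.075,-.05),(.075,.05)]:
        X=dx*np.cos(t)-(-.046)*np.sin(t); Z=.170+dx*np.sin(t)-.046*np.cos(t)
        p=(c[0]+X*np.cos(an)-dy*np.sin(an),c[1]+X*np.sin(an)+dy*np.cos(an),Z)
        print(tilt,dx,dy,((proj("side",p)-[350,260])*3.5).round(),((proj("top",p)-[430,170])*4.2).round())
im=b[260:430,350:510]; cv2.imwrite("pics/side22.png",cv2.resize(im,None,fx=3.5,fy=3.5,interpolation=cv2.INTER_CUBIC))
E
```

```text
side diff max/mean 4 0.45844444444444443
top diff 27 2.3075757575757576
near -y [ 0.4573 -0.4118  0.1186]
near +y [ 0.4569 -0.315   0.1081]
-3 -0.075 -0.05 [271. 545.] [385. 485.]
-3 -0.075 0.05 [115. 387.] [180. 491.]
-3 0.075 -0.05 [474. 369.] [351. 187.]
-3 0.075 0.05 [317. 236.] [152. 193.]
0 -0.075 -0.05 [273. 545.] [381. 481.]
0 -0.075 0.05 [117. 388.] [177. 487.]
0 0.075 -0.05 [479. 362.] [354. 181.]
0 0.075 0.05 [322. 230.] [154. 187.]
3 -0.075 -0.05 [275. 546.] [377. 476.]
3 -0.075 0.05 [120. 389.] [174. 482.]
3 0.075 -0.05 [484. 355.] [357. 175.]
3 0.075 0.05 [326. 223.] [157. 181.]
```

View pics/side22.png

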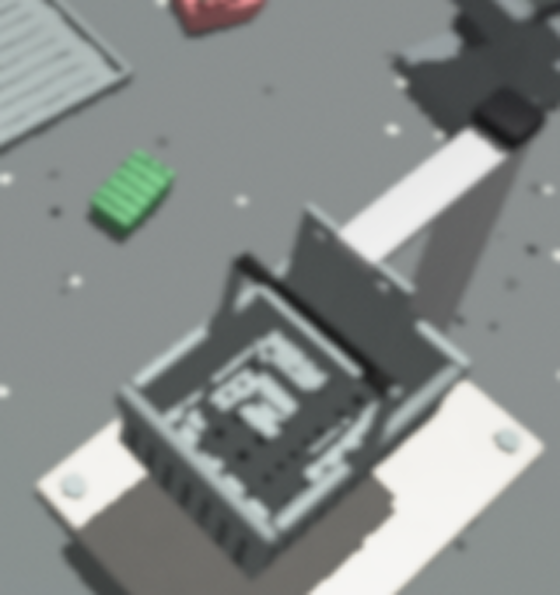

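View pics/side21f.png

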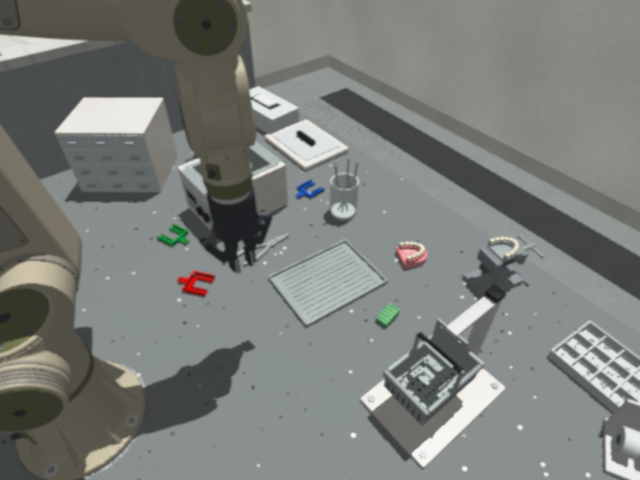

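Nothing moves between the two frames (side mean difference 0.46), and the rim corners match a level model to within about 3°. The bystanders are in place and the arm is clear. Handing in.

```bash
python3 -c "
from cell import workorder,get_obs
print(workorder.sign_off(), get_obs()['time_s'])"
```

```text
the job is handed in; nothing more can be done
the job is handed in; nothing more can be done
```

The basket now hangs by its handle in the wide hook, with the impression tray still in it. I handed the job in at about 24 s.

**What I did:**
- I lifted the basket out of the tank by its handle bar.
- I set it down on the drip tray until the wrist force showed contact, then let go.
- I took it again by the end of its rim nearest the robot, carried the bar over the hook lip, and lowered it until the hook took the weight.
- I opened the fingers and backed away.

**Last checks:**
- **At rest:** the basket did not change between two side pictures 0.7 s apart.
- **Level:** the rim corners fit a level basket to within about 3°. This is a rough reading, because the two near-corner heights came out 10 mm apart, which I put down to blurred corner readings.
- **Released:** wrist forces were about zero, and the gripper is clear of everything.
- **Bystanders:** the plier, bite block, dental model and jar look unmoved in the side picture.

**What disagreed:** the fingertips were about 29 mm higher than the reported tool position implied. My first try at closing on the bar therefore shut just above it, without any force. From then on I set heights from the pictures and the contact forces. The finger opening also read about 2.4 mm too small.

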